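# Lock a sample tube in its carrier and show it to the barcode reader

### The arm

A 6-joint arm with a two-finger parallel gripper is mounted at the origin on a cart in front of the work surface, level with it; the furniture and walls round the work are solid. World frame = base frame: x ahead of the robot, y to its left, z up, the work surface at z = 0. Lengths are in m, angles in rad, forces in N, time in s.
With the tool pointing down it reaches from about 0.35 to 0.975 m from the base axis. Payload 4.9 kg.
Tool frame: the origin (TCP) lies at the very end of the fingers, on their centre line; the grasp point (between the pads) lies 19 mm behind it; z points along the fingers, y is the line along which they close (so a half turn about z gives the same grasp; the last joint's range is limited). The gripper opens to 85 mm and grips with 20 to 120 N. Pads are 22 mm wide; open, the fingers measure 114 mm over their backs; the gripper's body (76 mm by 85 mm) begins 54 mm behind the grasp point. The pads swing forward as they close: fully open they stand 13 mm farther back than shut.
Start: joints at [-1.43, 0.053, 1.613, -0, 1.476, -0.119], TCP at [0.161, -0.604, 0.231] pointing down, gripper open.
Joint ranges: [-3.01, 3.01], [-1.01, 2.22], [0.06, 2.58], [-1.02, 4.17], [0.09, 2.62], [-3.14, 3.14]. Speed limits (rad/s): [2.57, 2.57, 3.14, 3.14, 3.14, 3.14].

### API

Orientations are given as a rotation vector (axis times angle).
In Python, from rig import r, cams gives the robot as it stands.
- The arm moves only by the tool play_rows, never from a script. Its argument "rows" is a list of rows, each an object with "jaw": the opening, from 0 (shut) to 1 (fully open); "xyz": the shift along the tool's x, y, z in cm, a list of three; "spin": the turn about the tool's z in rad. A call has exactly 5 rows; each row is the pose to reach, as a shift and turn from the pose commanded when the call began, along the tool's axes at that moment; what a row does not reach only later rows make up. A row lasts 1/8 s, in which the tool goes at most 62.5 mm and 10.7 degrees, less where a joint would pass 70% of its speed; a pose out of reach is approached as far as the arm can. A call with a gripper value outside its range is refused whole. The fingers move at their own pace and stop on an object; "force" is the grip in N (left out, the last holds). Time passes only in rows, so rows that repeat a pose let the fingers close, or fill a call up. It gives the time, the measured TCP pose, the force, the opening and the grip force at its end, in the units of the state.
- r.state(): the state, without advancing time (a new reading comes with each control period).
- cams.read_camera(name): name is "side" or "top" or "wrist"; returns the picture (480x640x3 uint8, blue, green, red); there is no depth.
- cams.get_calibration(name): a dict with "mtx" (3x3 intrinsics, pixels), "world_from_camera" (4x4, takes a point from camera to world coordinates); the wrist camera has in their place "tool_from_camera" (4x4, takes a point from camera to tool coordinates, whose origin is the TCP and whose axes are the flange's). Camera axes: x right, y up, looking along -z (the intrinsics and any distortion apply to the point x, -y, -z); pixel columns grow to the right and rows downward; lengths in m; the calibration is good to about 2 mm. A picture is of the moment at which its call begins: read the wrist's pose just before it. get_calibration takes no time and is no camera call.
- r.job_done(): hands the job in; it is judged then, once.
The state is a dict: "clock": time; "joints": joint angles; "joint_velocities": joint speeds; "joint_efforts": joint torques, N m; "tool_pos": TCP position; "tool_rot": TCP orientation; "force": force on the tool from outside, world axes, zero at the start; "ft_torque": the same for the moment, N m; "opening": opening from 0.0 (shut) to 1.0 (fully open); "gripper_force": force on a finger pad.
Only numpy, scipy, OpenCV 4.12 (cv2) and the standard library are available. Lean on these libraries where they do the work, as an engineer would, in place of code of your own. Each camera call takes 0.05 s, during which the arm holds its last target. There are 200 camera calls.

### The job

Lay the orange-capped sample tube in the pocket of the blue tube carrier while its lever is open, and then, with the carrier still standing on the cart, swing the lever fully shut over the tube. Then pick up the carrier and hold it still in the air in front of the barcode reader's tilted window: centred, 11 cm off the glass, its underside squarely facing the glass and its long side along the window's long side. Leave the other tubes, the cups and the tape roll alone; the program finishes while the gripper is still holding the carrier there.

Things in the scene. Friction and masses are not known exactly. Their poses are not given: they have to be found in the camera images.
- carrier: Blue plastic tube carrier, loose, about 0.3 kg, 150 mm long (x), 44 mm wide (y), 24 mm high. Origin: centre of its underside; z up. Its side walls stand full height from x = -58 to 0 mm: grip it there from above across the 44 mm, e.g. at x = -20 mm (centre of mass within 15 mm of the origin). From x = 0 to +38 mm the walls are cut away down to z = 5 mm, a window for fingers holding the tube.
- carrier_pocket (a point): Centre of the pocket's floor: carrier x = -8, y = 0, z = 5 mm; axes as the carrier's. Pocket 100 mm long, 23 mm wide, open at the top with sloped lead-ins; its floor is two rails with an 8 mm slot between, through which the reader sees the tube. A seated tube's middle is about 7 mm above this point. This point goes to reader_view at the end.
- carrier_lever (a joint): Angle (rad) of the white flat lever, z = 24.5 to 29.5 mm above the carrier's underside, pivoting about the carrier's z at x = +58 mm, y = 0. At 0 it points along the carrier's +y; growing values swing it towards -x; at 1.57 it lies over the pocket (shut). Stops -0.35 and 1.6; starts open, -0.25 to 0.15. Light friction, no spring: 0.2 N at the knob moves it.
- lever_knob (a point): On the axis of the yellow upright knob of the lever, a cylinder of 12 mm diameter, 50 mm from the pivot; the knob reaches from z = 29.5 to 51.5 mm above the carrier's underside and this point is at 40.5 mm.
- tube_orange: The tube to be read: closed sample tube with an orange-red cap and a tan band, 91 mm long (along its x), 15 to 16 mm across, 13 g, loose, lying on the cart. Origin: its underside's centre as it lies at the start. Which of the three tube places it has varies. Either way round in the pocket is right.
- tube_center (a point): The middle of the orange-capped tube, on its long axis (8 mm above the cart as it lies at the start); axes as the tube's.
- reader_view (a point): Point in the air 110 mm off the middle of the barcode reader's window, along its outward normal. z: that normal (up and towards the robot, 0.45 rad from vertical); x: the window's long side, running up its slope away from the robot; y: level. Fixed black tilted head 104 x 62 x 26 mm on a grey foot, dark glass with a red line along its long side; window's middle 66 mm above the cart.
- tube_green: Green-capped sample tube, like the orange-capped one, loose: not to be disturbed. Origin: its underside's centre.
- tube_lilac_1: Lilac-capped sample tube, 86 mm long, else like the orange-capped one, loose: not to be disturbed. Origin: its underside's centre.
- tape_roll: Cream tape roll, 64 mm across, 19 mm high, loose: not to be disturbed. Origin: centre of its underside.
- cup_a: Specimen cup with orange lid, 58 mm across, 70 mm high, loose: not to be disturbed. Origin: centre of its underside.
- cup_b: Specimen cup with blue lid, 58 mm across, 70 mm high, loose: not to be disturbed. Origin: centre of its underside.

How it is judged:
By the outcome, as a careful person would: the job done as asked, in the order asked, and still so for the second after the job is handed in, while the arm keeps its last pose, push and grip.
It also fails if it takes over 72 s, if anything falls off the work surface, if the arm or the gripper's body presses on something with over 40 N, if the wrist force passes 120 N, or if a joint passes its speed limit or range.

## Working session

There is one attempt and no reset: what is moved stays moved. The work goes in short steps, Python scripts to look and compute and a tool call to move; the robot and the scene stay as the last step left them, time stands still between calls to the robot, and variables do not carry over. Pictures are saved under pics/ and viewed, at most 12 in all, crops included, and the job is handed in when it is done.

Besides the shell and the picture viewer there is one more tool, called after "Call:" as a command line: name --argument value ..., lists and objects as JSON in quotes. play_rows: Moves the arm, as the interface text tells. Its arguments: {"type":"object","properties":{"rows":{"type":"array"},"force":{"type":"number"}},"required":["rows"]}

```bash
mkdir -p pics; ls; python3 - <<'E'
from rig import r,cams
import cv2,numpy as np
s=r.state();print(s['clock'],s['tool_pos'],s['tool_rot'],s['opening'])
for n in['top','side','wrist']:
    im=cams.read_camera(n);cv2.imwrite(f'pics/{n}0.png',im)
    c=cams.get_calibration(n);print(n,{k:np.round(v,4).tolist() if not isinstance(v,str) else v for k,v in c.items()})
E
```

```text
pics
0.0 [ 0.16046979 -0.60340723  0.23006808] [-3.11312811e+00 -4.06593873e-01  4.09587602e-05] 0.9973535353086035
top {'mtx': [[551.454, 0.0, 317.9406], [0.0, 551.454, 236.3886], [0.0, 0.0, 1.0]], 'world_from_camera': [[0.029, 0.9879, -0.1524, 0.3806], [-0.9996, 0.0292, -0.0013, -0.0862], [0.0031, 0.1524, 0.9883, 1.2126], [0.0, 0.0, 0.0, 1.0]]}
side {'mtx': [[479.5194, 0.0, 325.079], [0.0, 479.5194, 239.6594], [0.0, 0.0, 1.0]], 'world_from_camera': [[0.9298, 0.2063, -0.3047, 0.2887], [-0.368, 0.5194, -0.7712, -0.7459], [-0.0009, 0.8293, 0.5589, 0.5785], [0.0, 0.0, 0.0, 1.0]]}
wrist {'mtx': [[414.43, 0.0, 312.4772], [0.0, 414.43, 240.4373], [0.0, 0.0, 1.0]], 'tool_from_camera': [[0.0011, 0.9495, 0.3138, 0.081], [1.0, -0.0013, 0.0005, -0.0009], [0.0009, 0.3138, -0.9495, -0.1431], [0.0, 0.0, 0.0, 1.0]]}
```

View pics/top0.png

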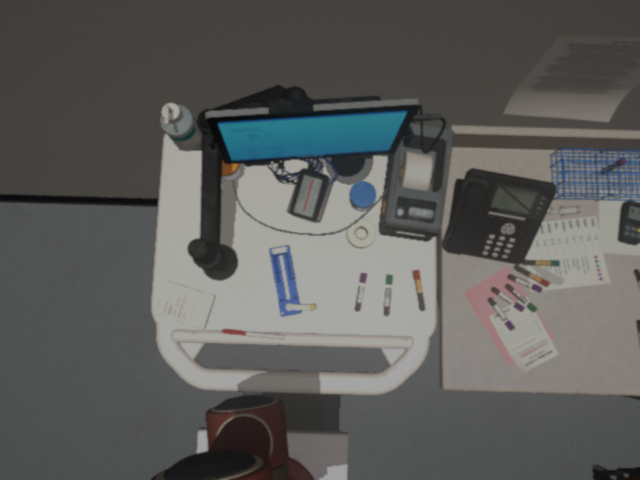

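View pics/side0.png

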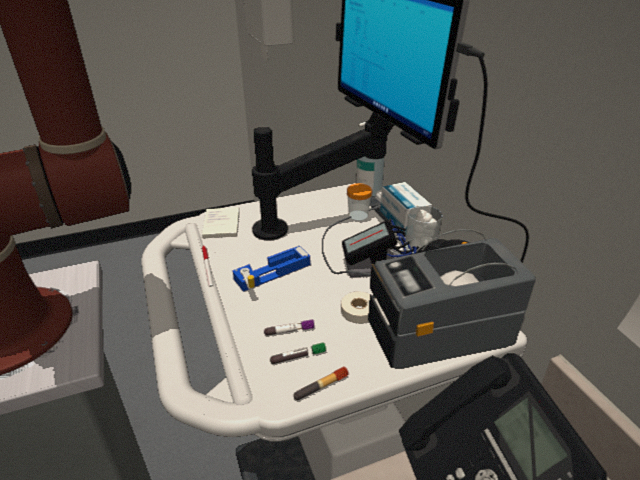

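Top view: the carrier is at about (285,281), with its yellow knob at (308,307). The reader is at (312,195), and the lilac, green and orange tubes are at (361,291), (388,295) and (419,290). The side view shows the same layout, with the carrier's lever end towards the robot. Next I'll measure these by colour.

```bash
cat > h.py <<'E'
import numpy as np,cv2
from scipy.spatial.transform import Rotation as R
from rig import r,cams
def pose(n,s=None):
    c=cams.get_calibration(n);K=np.array(c['mtx'])
    if n!='wrist': return K,np.array(c['world_from_camera']),c
    s=s or r.state();T=np.eye(4);T[:3,:3]=R.from_rotvec(s['tool_rot']).as_matrix();T[:3,3]=s['tool_pos']
    return K,T@np.array(c['tool_from_camera']),c
def ray(P,uv,z):
    K,T,_=P;uv=np.atleast_2d(uv).astype(float)
    d=np.c_[(uv[:,0]-K[0,2])/K[0,0],-(uv[:,1]-K[1,2])/K[1,1],-np.ones(len(uv))]@T[:3,:3].T
    return T[:3,3]+d*((z-T[2,3])/d[:,2])[:,None]
def proj(P,X):
    K,T,_=P;p=(np.atleast_2d(X)-T[:3,3])@T[:3,:3]
    return np.c_[K[0,2]+K[0,0]*p[:,0]/-p[:,2],K[1,2]-K[1,1]*p[:,1]/-p[:,2]]
def shot(n,f=None):
    s=r.state();P=pose(n,s);im=cams.read_camera(n)
    if f:cv2.imwrite('pics/'+f,im)
    return P,im,cv2.cvtColor(im,cv2.COLOR_BGR2HSV)
def blobs(m,a=15):
    n,l,st,ce=cv2.connectedComponentsWithStats(m.astype(np.uint8))
    return [(st[i,:5].tolist(),ce[i].round(1).tolist(),cv2.minAreaRect(np.argwhere(l==i)[:,::-1].astype(np.float32))) for i in range(1,n) if st[i,4]>=a]
E
python3 - <<'E'
from h import *
P=pose('top');im=cv2.imread('pics/top0.png');h=cv2.cvtColor(im,cv2.COLOR_BGR2HSV)
def go(nm,x0,x1,y0,y1,f,z):
    m=np.zeros(im.shape[:2],bool);m[y0:y1,x0:x1]=f(h[y0:y1,x0:x1])
    for b in blobs(m,8):
        bp=cv2.boxPoints(b[2]);print(nm,b[0],ray(P,b[1],z)[0].round(3),ray(P,bp,z)[:,:2].round(3).tolist())
go('blue',255,330,240,330,lambda h:(h[...,0]>100)&(h[...,0]<130)&(h[...,1]>120),.02)
go('knob',290,330,290,320,lambda h:(h[...,0]>18)&(h[...,0]<35)&(h[...,1]>60),.045)
go('orange',405,432,260,320,lambda h:(h[...,1]>80),.008)
go('redline',285,335,165,225,lambda h:((h[...,0]<8)|(h[...,0]>172))&(h[...,1]>60),.066)
go('reader',285,335,165,225,lambda h:(h[...,2]<70),.066)
cv2.imwrite('pics/crop.png',cv2.resize(im[150:330,190:440],None,fx=3.2,fy=3.2,interpolation=cv2.INTER_CUBIC))
E
```

```text
blue [271, 250, 27, 65, 632] [ 0.464 -0.015  0.02 ] [[0.525, 0.017], [0.533, -0.021], [0.4, -0.049], [0.392, -0.011]]
knob [310, 304, 6, 6, 25] [ 0.411 -0.077  0.045] [[0.41, -0.07], [0.418, -0.077], [0.411, -0.084], [0.404, -0.077]]
orange [413, 271, 8, 20, 94] [ 0.477 -0.304  0.008] [[0.495, -0.295], [0.498, -0.306], [0.456, -0.314], [0.454, -0.303]]
redline [303, 181, 10, 30, 53] [ 0.647 -0.06   0.066] [[0.613, -0.05], [0.677, -0.066], [0.676, -0.07], [0.612, -0.054]]
reader [285, 165, 44, 56, 671] [ 0.659 -0.064  0.066] [[0.615, 0.007], [0.729, -0.025], [0.702, -0.112], [0.589, -0.079]]
reader [332, 165, 3, 6, 12] [ 0.708 -0.113  0.066] [[0.713, -0.11], [0.713, -0.115], [0.702, -0.115], [0.702, -0.111]]
```

View pics/crop.png

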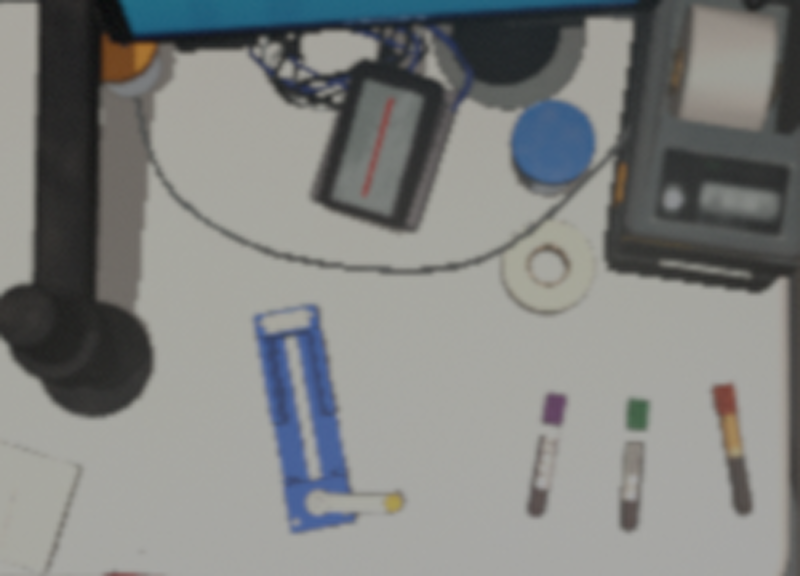

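The crop shows the carrier's closed end at about (287,320), the knob at (395,500) and the red line from (390,97) to (362,195). The orange tube is the right-most one, cap up at (725,397).

The moves have no tilt, so I'll check in free space over the side desk what happens to the tool's attitude at the edge of reach.

Call:
play_rows --rows '[{"jaw": 1,"xyz": [5,3,-2],"spin": 0},{"jaw": 1,"xyz": [10,6,-4],"spin": 0},{"jaw": 1,"xyz": [15,9,-6],"spin": 0},{"jaw": 1,"xyz": [20,12,-8],"spin": 0},{"jaw": 1,"xyz": [25,15,-10],"spin": 0}]'

```text
clock: 0.78
tool_pos: [0.4424, -0.6849, 0.3314]
tool_rot: [-3.115, -0.407, 0.001]
force: [0.5, -0.7, 1.5]
opening: 0.998
gripper_force: 0.0
```

Call:
play_rows --rows '[{"jaw": 1,"xyz": [5,3,0],"spin": 0},{"jaw": 1,"xyz": [10,6,0],"spin": 0},{"jaw": 1,"xyz": [15,9,0],"spin": 0},{"jaw": 1,"xyz": [17,14,0],"spin": 0},{"jaw": 1,"xyz": [17,19,0],"spin": 0}]'

```text
clock: 1.4
tool_pos: [0.6188, -0.7713, 0.2878]
tool_rot: [3.108, 0.411, 0.011]
force: [-0.2, -1.1, -3.8]
opening: 1.0
gripper_force: 0.0
```

Call:
play_rows --rows '[{"jaw": 1,"xyz": [1,5,0],"spin": 0},{"jaw": 1,"xyz": [2,10,0],"spin": 0},{"jaw": 1,"xyz": [3,15,0],"spin": 0},{"jaw": 1,"xyz": [3,15,0],"spin": 0},{"jaw": 1,"xyz": [3,15,0],"spin": 0}]'

```text
clock: 2.02
tool_pos: [0.6103, -0.8095, 0.2793]
tool_rot: [3.043, 0.398, 0.065]
force: [0.1, -0.1, -0.3]
opening: 1.006
gripper_force: 0.0
```

```bash
python3 - <<'E'
from h import *
s=r.state();print(s['clock'],s['joints'],s['tool_pos'],R.from_rotvec(s['tool_rot']).as_matrix().round(3).tolist(),s['force'])
E
```

```text
2.025 [-1.00003787  1.13298758  0.05500082  0.00763128  1.87026393  0.31346918] [ 0.61033922 -0.8095154   0.27929281] [[0.966, 0.255, 0.051], [0.258, -0.964, -0.066], [0.032, 0.077, -0.997]] [ 0.07291626 -0.12499777 -0.31963729]
```

Call:
play_rows --rows '[{"jaw": 1,"xyz": [-2,-5,0],"spin": 0},{"jaw": 1,"xyz": [-4,-10,0],"spin": 0},{"jaw": 1,"xyz": [-4,-10,0],"spin": 0},{"jaw": 1,"xyz": [-4,-10,0],"spin": 0},{"jaw": 1,"xyz": [-4,-10,0],"spin": 0}]'

```text
clock: 2.65
tool_pos: [0.547, -0.7241, 0.2721]
tool_rot: [3.04, 0.398, 0.066]
force: [1.3, 0.3, 0.1]
opening: 0.998
gripper_force: 0.0
```

```bash
python3 - <<'E'
from h import *
s=r.state();print(s['clock'],s['joints'],s['tool_pos'],R.from_rotvec(s['tool_rot']).as_matrix().round(3).tolist(),s['force'])
E
```

```text
2.65 [-1.00810358  0.66558008  0.786543    0.00790969  1.60347054  0.30318818] [ 0.54701811 -0.72407696  0.27211238] [[0.965, 0.255, 0.053], [0.258, -0.964, -0.068], [0.033, 0.08, -0.996]] [1.28827965 0.28548024 0.11632448]
```

The tilt gained at the limit persists, so the tool can be tilted by over-reaching in the right direction. Next I need the free space along the reader's azimuth (the monitor's position) and the arm's planar geometry.

```bash
python3 - <<'E'
from h import *
Pt,Ps=pose('top'),pose('side')
def tri(a,b):
    A=[];Y=[]
    for P,uv in((Pt,a),(Ps,b)):
        o=P[1][:3,3];d=ray(P,uv,-1.)[0]-o;d/=np.linalg.norm(d);M=np.eye(3)-np.outer(d,d);A.append(M);Y.append(M@o)
    x,res,_,_=np.linalg.lstsq(np.vstack(A),np.hstack(Y),rcond=None);return x.round(3),res
print('mon BL',tri((222,160),(347,95)));print('mon BR',tri((400,155),(436,138)))
print('post top',tri((205,248),(263,133)));print('printer near right top',tri((440,238),(400,280)))
print('printer near-left',tri((385,232),(372,263)))
# planar model fit from samples: j2,j3,phi(=sum), r, z
S=[(.053,1.613,1.476,np.hypot(.1605,.6034),.2301),(1.13299,.055,1.87026,np.hypot(.6103,.8095),.2793),(.66558,.78654,1.60347,np.hypot(.547,.7241),.2721)]
from scipy.optimize import least_squares
def fk(p,j2,j3,j5):
    h,l1,l2,e,lt=p[:5];e2=p[5];a=j2;b=j2+j3;c=j2+j3+j5
    return np.array([l1*np.sin(a)+l2*np.sin(b)+e*np.cos(b)+lt*np.sin(c)-e2*np.cos(c),h+l1*np.cos(a)+l2*np.cos(b)-e*np.sin(b)+lt*np.cos(c)+e2*np.sin(c)])
f=least_squares(lambda p:np.r_[np.concatenate([fk(p,*s[:3])-s[3:] for s in S])*100,(p-[.36,.4,.4,0,.25,0])*.1],[.36,.4,.4,0,.25,0]);print(f.x.round(3),f.cost)
E
```

```text
mon BL (array([0.655, 0.082, 0.298]), array([6.10594442e-05]))
mon BR (array([ 0.66 , -0.219,  0.324]), array([4.2731735e-06]))
post top (array([0.503, 0.117, 0.233]), array([5.61953423e-06]))
printer near right top (array([ 0.553, -0.32 ,  0.18 ]), array([0.00018682]))
printer near-left (array([ 0.566, -0.22 ,  0.135]), array([0.00010629]))
[0.326 0.411 0.586 0.106 0.346 0.029] 0.000286337730541003
```

Monitor bottom edge is at x≈0.655, z≈0.31, so forward over-reach is blocked. Over-reach upwards close to the robot, where joint 5 is at its limit, should give the tilt later. First I'll remove the 0.086 test tilt with an inward over-reach at the same azimuth.

Call:
play_rows --rows '[{"jaw": 1,"xyz": [-2.3,-5.7,-0.5],"spin": 0},{"jaw": 1,"xyz": [-4.6,-11.4,-1],"spin": 0},{"jaw": 1,"xyz": [-7,-17,-1.5],"spin": 0},{"jaw": 1,"xyz": [-9.3,-22.7,-2],"spin": 0},{"jaw": 1,"xyz": [-11.5,-28.5,-2.5],"spin": 0}]'

```text
clock: 3.28
tool_pos: [0.3617, -0.4779, 0.2728]
tool_rot: [3.038, 0.397, 0.067]
force: [-0.7, 0.2, 1.5]
opening: 0.999
gripper_force: 0.0
```

Call:
play_rows --rows '[{"jaw": 1,"xyz": [-2.3,-5.7,-0.5],"spin": 0},{"jaw": 1,"xyz": [-4.6,-11.4,-1],"spin": 0},{"jaw": 1,"xyz": [-7,-17,-1.5],"spin": 0},{"jaw": 1,"xyz": [-9.3,-22.7,-2],"spin": 0},{"jaw": 1,"xyz": [-11.5,-28.5,-2.5],"spin": 0}]'

```text
clock: 3.9
tool_pos: [0.176, -0.2299, 0.2734]
tool_rot: [3.038, 0.398, 0.065]
force: [-0.2, 1.0, 1.4]
opening: 1.001
gripper_force: 0.0
```

```bash
cat > st.py <<'E'
from h import *
s=r.state();M=R.from_rotvec(s['tool_rot']).as_matrix();print(round(s['clock'],2),np.round(s['joints'],4).tolist(),s['tool_pos'].round(4),'x',M[:,0].round(3),'y',M[:,1].round(3),'z',M[:,2].round(3),s['force'].round(1),s['opening'],s['gripper_force'])
E
python3 st.py
```

```text
3.9 [-1.1998, -0.9944, 2.2773, 0.0236, 1.774, 0.1162] [ 0.176  -0.2299  0.2734] x [0.965 0.259 0.032] y [ 0.256 -0.963  0.081] z [ 0.052 -0.07  -0.996] [-0.2  1.   1.4] 1.0011251133852441 0.0
```

Call:
play_rows --rows '[{"jaw": 1,"xyz": [-1,-4,-0.3],"spin": 0},{"jaw": 1,"xyz": [-2,-8,-0.6],"spin": 0},{"jaw": 1,"xyz": [-3,-11,-1],"spin": 0},{"jaw": 1,"xyz": [-3,-11,-1],"spin": 0},{"jaw": 1,"xyz": [-3,-11,-1],"spin": 0}]'

```text
clock: 4.53
tool_pos: [0.1815, -0.1996, 0.2842]
tool_rot: [3.081, 0.403, 0.024]
force: [0.5, -0.7, -0.6]
opening: 0.996
gripper_force: 0.0
```

```bash
python3 st.py
```

```text
4.53 [-1.1151, -1.0092, 2.2643, 0.0037, 1.8489, 0.1965] [ 0.1815 -0.1996  0.2842] x [0.966 0.258 0.011] y [ 0.257 -0.966  0.036] z [ 0.02  -0.032 -0.999] [ 0.5 -0.7 -0.6] 0.9964648359205641 0.0
```

Call:
play_rows --rows '[{"jaw": 1,"xyz": [-1,-5,0],"spin": 0},{"jaw": 1,"xyz": [-2,-8,0],"spin": 0},{"jaw": 1,"xyz": [-2,-8,0],"spin": 0},{"jaw": 1,"xyz": [-2,-8,0],"spin": 0},{"jaw": 1,"xyz": [-2,-8,0],"spin": 0}]'

```text
clock: 5.15
tool_pos: [0.1903, -0.1702, 0.2913]
tool_rot: [-3.115, -0.405, 0.023]
force: [0.1, -0.4, -0.2]
opening: 1.002
gripper_force: 0.0
```

```bash
python3 st.py
```

```text
5.15 [-1.0095, -1.0098, 2.2526, -0.0141, 1.9052, 0.2979] [ 0.1903 -0.1702  0.2913] x [ 0.967  0.256 -0.015] y [ 0.256 -0.967 -0.002] z [-0.015 -0.002 -1.   ] [ 0.1 -0.4 -0.2] 1.0016375468656618 0.0
```

Call:
play_rows --rows '[{"jaw": 0.7,"xyz": [4.1,4,1.8],"spin": 0},{"jaw": 0.7,"xyz": [8.2,8,3.6],"spin": 0},{"jaw": 0.7,"xyz": [12.3,12,5.4],"spin": 0},{"jaw": 0.7,"xyz": [16.4,16,7.2],"spin": 0},{"jaw": 0.7,"xyz": [20.5,20,9],"spin": 0}]'

```text
clock: 5.78
tool_pos: [0.44, -0.3122, 0.197]
tool_rot: [-3.115, -0.406, 0.024]
force: [-0.1, -0.7, 0.3]
opening: 0.7
gripper_force: 0.0
```

```bash
python3 st.py; python3 - <<'E'
from h import *
P,im,h=shot('wrist','w1.png')
print(proj(P,[[.477,-.304,.008],[.47,-.015,.024]]).round())
m=((h[...,0]<20)|(h[...,0]>172))&(h[...,1]>110)&(h[...,2]>60)
for b in blobs(m,150):print(b[0],b[1],ray(P,cv2.boxPoints(b[2]),.008)[:,:2].round(3).tolist())
E
```

```text
5.78 [-0.749, -0.121, 1.8403, -0.0115, 1.4322, 0.5644] [ 0.44   -0.3122  0.197 ] x [ 0.967  0.256 -0.015] y [ 0.256 -0.967 -0.002] z [-0.015 -0.002 -1.   ] [-0.1 -0.7  0.3] 0.7002840338580107 0.0
[[316. 157.]
 [-83.  63.]]
[305, 126, 21, 60, 926] [314.5, 153.3] [[0.454, -0.299], [0.499, -0.291], [0.501, -0.305], [0.456, -0.313]]
[580, 185, 34, 33, 411] [598.2, 203.6] [[0.503, -0.517], [0.513, -0.521], [0.498, -0.552], [0.488, -0.548]]
```

View pics/w1.png

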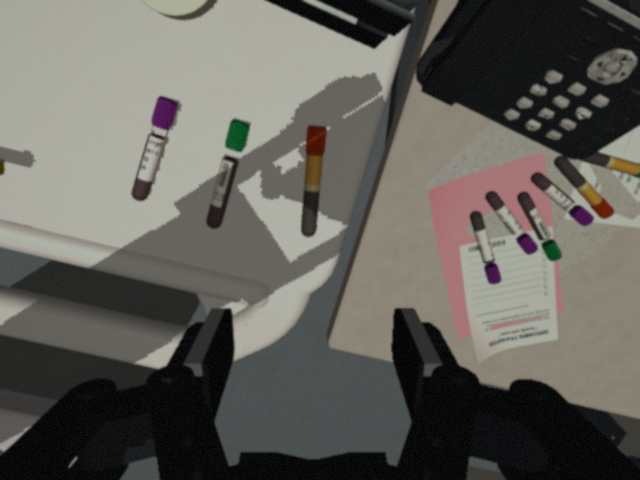

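The wrist view shows the orange tube from its cap end at (316,126) to its dark end at (309,236), and the green tube's tail at (216,222). I'll convert these to moves.

```bash
python3 - <<'E'
from h import *
P=pose('wrist');s=r.state();M=R.from_rotvec(s['tool_rot']).as_matrix()
a,b=ray(P,[[316,126],[309,236]],.008);print(a,b,np.linalg.norm(a-b));u=(a-b)/np.linalg.norm(a-b);c=(a+b)/2
print('yaw tube',np.arctan2(u[1],u[0]),'tool',np.arctan2(M[1,0],M[0,0]))
g=c-u*.027;print('c',c,'grip',g);g[2]=.004;print('tool delta cm',(M.T@(g-s['tool_pos'])*100).round(2))
E
```

```text
[ 0.50248085 -0.29782899  0.008     ] [ 0.41641826 -0.31500916  0.008     ] 0.08776062779975755
yaw tube 0.19703416437628243 tool 0.2590461438298778
c [ 0.45944956 -0.30641908  0.008     ] grip [ 0.43297197 -0.31170464  0.008     ]
tool delta cm [-0.58 -0.29 18.6 ]
```

```bash
python3 st.py
```

```text
5.83 [-0.7483, -0.1029, 1.8357, -0.0101, 1.4255, 0.5651] [ 0.4429 -0.3137  0.1899] x [ 0.966  0.256 -0.017] y [ 0.256 -0.967 -0.009] z [-0.019  0.004 -1.   ] [-2.4  0.7 -4.7] 0.6998260317962334 0.0
```

```bash
python3 - <<'E'
from h import *
P,im,h=shot('wrist','w2.png');s=r.state();print(s['tool_pos'])
M=R.from_rotvec(s['tool_rot']).as_matrix()
m=((h[...,0]<20)|(h[...,0]>172))&(h[...,1]>110)&(h[...,2]>60);m[:,:280]=0;m[:,360:]=0
b=max(blobs(m,150),key=lambda b:b[0][4]);q=ray(P,cv2.boxPoints(b[2]),.010)
print(b[0],b[1]);e=[q[1]-q[0],q[2]-q[1]];e=max(e,key=np.linalg.norm);L=np.linalg.norm(e);u=e/L;u*=np.sign(u[0])
top=q.mean(0)+u*L/2;c=top-u*.0455;g=c-u*.027;g[2]=.004
print('top',top,'c',c,'yaw',np.arctan2(u[1],u[0]),'toolyaw',np.arctan2(M[1,0],M[0,0]),'delta',(M.T@(g-s['tool_pos'])*100).round(2))
E
```

```text
[ 0.43962389 -0.31162952  0.19083193]
[304, 129, 21, 60, 955] [313.3, 157.0]
top [ 0.50039878 -0.29817769  0.01      ] c [ 0.45548975 -0.30548717  0.01      ] yaw 0.16134721362479906 toolyaw 0.25971809970792287 delta [-0.61 -0.23 18.7 ]
```

Call:
play_rows --rows '[{"jaw": 0.5,"xyz": [-0.6,-0.2,5],"spin": 0.08},{"jaw": 0.5,"xyz": [-0.6,-0.2,10],"spin": 0.08},{"jaw": 0.5,"xyz": [-0.6,-0.2,14.5],"spin": 0.08},{"jaw": 0.5,"xyz": [-0.6,-0.2,17.5],"spin": 0.08},{"jaw": 0.5,"xyz": [-0.6,-0.2,18.6],"spin": 0.08}]'

```text
clock: 6.5
tool_pos: [0.4279, -0.31, 0.0104]
tool_rot: [-3.127, -0.28, 0.027]
force: [0.3, -0.6, 0.2]
opening: 0.504
gripper_force: 0.0
```

Call:
play_rows --rows '[{"jaw": 0.5,"xyz": [0,0,0],"spin": 0},{"jaw": 0.1,"xyz": [0,0,0],"spin": 0},{"jaw": 0.1,"xyz": [0,0,0],"spin": 0},{"jaw": 0.1,"xyz": [0,0,0],"spin": 0},{"jaw": 0.1,"xyz": [0,0,0],"spin": 0}]' --force 20

```text
clock: 7.12
tool_pos: [0.4299, -0.3112, 0.0128]
tool_rot: [3.128, 0.281, -0.022]
force: [0.3, -0.4, 1.2]
opening: 0.098
gripper_force: 0.5
```

```bash
python3 st.py
```

```text
7.12 [-0.7608, 0.0811, 1.9783, -0.0127, 1.0903, 0.6365] [ 0.4299 -0.3112  0.0128] x [ 0.984  0.178 -0.014] y [ 0.178 -0.984  0.   ] z [-0.014 -0.003 -1.   ] [ 0.3 -0.4  1.2] 0.0984976065982104 0.5106115993112326
```

Call:
play_rows --rows '[{"jaw": 0.5,"xyz": [0,0,0],"spin": 0},{"jaw": 0.5,"xyz": [0,0,0],"spin": 0},{"jaw": 0.5,"xyz": [0,0,-3],"spin": 0},{"jaw": 0.5,"xyz": [0,0,-6],"spin": 0},{"jaw": 0.5,"xyz": [0,0,-6],"spin": 0}]'

```text
clock: 7.75
tool_pos: [0.4321, -0.3123, 0.0751]
tool_rot: [3.124, 0.281, -0.017]
force: [-0.2, -0.2, 0.1]
opening: 0.5
gripper_force: 0.0
```

```bash
python3 - <<'E'
from h import *
cams.read_camera('wrist');cams.read_camera('wrist')
P,im,h=shot('wrist','w3.png');s=r.state();print(s['tool_pos'],s['clock'])
m=((h[...,0]<20)|(h[...,0]>172))&(h[...,1]>110)&(h[...,2]>60)
for b in blobs(m,150):
    q=ray(P,cv2.boxPoints(b[2]),.010);print(b[0],b[1],q[:,:2].round(4).tolist())
print(proj(P,[s['tool_pos']]))
E
```

```text
[ 0.42975892 -0.31017365  0.07104671] 7.9
[300, 123, 31, 94, 2381] [315.0, 166.6] [[0.499, -0.2909], [0.5015, -0.3049], [0.4567, -0.3137], [0.4539, -0.2987]]
[[313.69287915 322.15493934]]
```

View pics/w3.png

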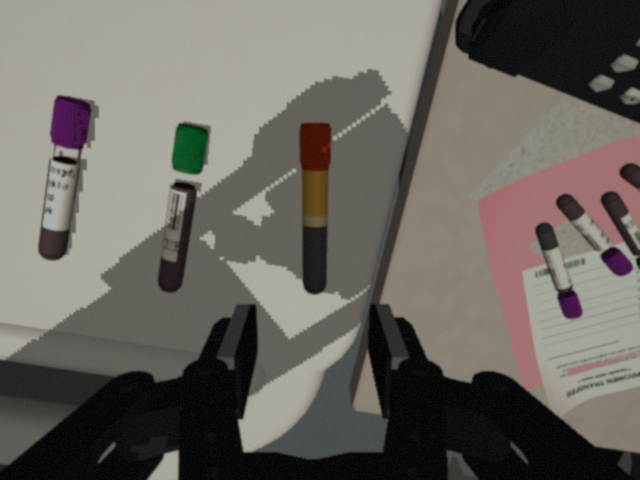

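The tube is undisturbed, from cap (315,145) to tail (315,291). The fingers had simply stayed about 9 mm too high, because I'd read the pose while the arm was still settling. I'll go deeper this time.

Call:
play_rows --rows '[{"jaw": 0.4,"xyz": [0,0,4],"spin": 0},{"jaw": 0.4,"xyz": [0,0,6],"spin": 0},{"jaw": 0.4,"xyz": [0,0,6.8],"spin": 0},{"jaw": 0.4,"xyz": [0,0,6.8],"spin": 0},{"jaw": 0.1,"xyz": [0,0,6.8],"spin": 0}]'

```text
clock: 8.52
tool_pos: [0.43, -0.3114, 0.0051]
tool_rot: [3.127, 0.281, -0.021]
force: [-0.1, 0.2, 0.7]
opening: 0.203
gripper_force: 0.0
```

Call:
play_rows --rows '[{"jaw": 0.05,"xyz": [0,0,0],"spin": 0},{"jaw": 0.05,"xyz": [0,0,0],"spin": 0},{"jaw": 0.05,"xyz": [0,0,0],"spin": 0},{"jaw": 0.05,"xyz": [0,0,0],"spin": 0},{"jaw": 0.05,"xyz": [0,0,0],"spin": 0}]'

```text
clock: 9.15
tool_pos: [0.4301, -0.3115, 0.0052]
tool_rot: [3.127, 0.281, -0.021]
force: [-1.1, -0.6, 6.3]
opening: 0.143
gripper_force: 22.7
```

```bash
python3 st.py
```

```text
9.15 [-0.761, 0.0942, 1.9796, -0.0129, 1.0754, 0.6365] [ 0.4301 -0.3115  0.0052] x [ 0.984  0.178 -0.014] y [ 0.178 -0.984  0.001] z [-0.013 -0.003 -1.   ] [-1.1 -0.6  6.3] 0.14341652123662946 22.740183379501104
```

Call:
play_rows --rows '[{"jaw": 0.05,"xyz": [0,0,-2],"spin": 0},{"jaw": 0.05,"xyz": [0,0,-6],"spin": 0},{"jaw": 0.05,"xyz": [0,0,-11],"spin": 0},{"jaw": 0.05,"xyz": [0,0,-15],"spin": 0},{"jaw": 0.05,"xyz": [0,0,-15],"spin": 0}]'

```text
clock: 9.78
tool_pos: [0.4333, -0.3122, 0.1583]
tool_rot: [3.123, 0.281, -0.015]
force: [-0.3, 0.1, -0.5]
opening: 0.153
gripper_force: 22.1
```

```bash
python3 - <<'E'
from h import *
for i in range(3):cams.read_camera('wrist')
P,im,h=shot('wrist','w4.png')
m=((h[...,0]<20)|(h[...,0]>172))&(h[...,1]>110)&(h[...,2]>60)
T=np.linalg.inv(np.array(P[2]['tool_from_camera']))
for b in blobs(m,250):print(b[0],b[1],b[2])
E
python3 st.py
```

```text
[291, 134, 46, 134, 4971] [313.4, 195.8] ((313.5, 200.5), (133.0, 45.0), 90.0)
9.97 [-0.7579, -0.1018, 1.9002, -0.0115, 1.3565, 0.6361] [ 0.4305 -0.3097  0.1519] x [ 0.984  0.178 -0.017] y [ 0.178 -0.984 -0.004] z [-0.017  0.001 -1.   ] [ 0.8 -0.5  0.7] 0.1494100447465288 22.121397703886032
```

View pics/w4.png

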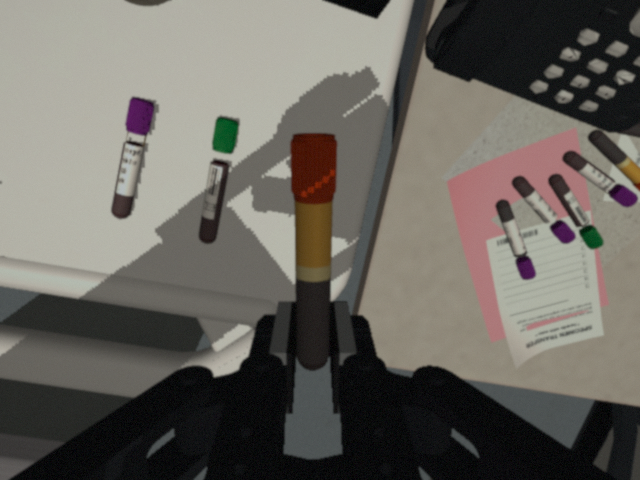

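The picture shows the tube held level between the pads, cap towards tool +x, from (313,134) to (312,369). I'll move beside the carrier and look.

Call:
play_rows --rows '[{"jaw": 0.05,"xyz": [1,-5.2,-1],"spin": 0},{"jaw": 0.05,"xyz": [2,-10.4,-2],"spin": 0},{"jaw": 0.05,"xyz": [3,-15.6,-3],"spin": 0},{"jaw": 0.05,"xyz": [3.7,-20,-3],"spin": 0},{"jaw": 0.05,"xyz": [3.7,-20,-3],"spin": 0}]'

```text
clock: 10.6
tool_pos: [0.4317, -0.1047, 0.1819]
tool_rot: [-3.127, -0.288, 0.027]
force: [-0.4, -0.1, -0.2]
opening: 0.15
gripper_force: 22.1
```

```bash
python3 - <<'E'
from h import *
for i in range(4):cams.read_camera('wrist')
P,im,h=shot('wrist','w5.png')
C=cams.get_calibration('wrist');Pt=(P[0],np.array(C['tool_from_camera']),C)
for z in(-.003,-.008):print('tube in tool',ray(Pt,[[313.5,134],[312,369]],z).round(4).tolist())
m=(h[...,0]>100)&(h[...,0]<130)&(h[...,1]>120)
for b in blobs(m,1500):
    q=ray(P,cv2.boxPoints(b[2]),.024);print(b[0],b[1],cv2.boxPoints(b[2]).round().tolist(),q[:,:2].round(4).tolist(),q.mean(0))
m=(h[...,0]>18)&(h[...,0]<35)&(h[...,1]>90)
for b in blobs(m,60):print('yel',b[0],b[1],ray(P,b[1],.0515))
E
python3 st.py
```

```text
tube in tool [[0.0714, -0.0007, -0.003], [-0.0191, -0.0011, -0.003]]
tube in tool [[0.0717, -0.0007, -0.008], [-0.0156, -0.0011, -0.008]]
[145, 25, 91, 217, 10163] [193.8, 130.7] [[145.0, 28.0], [215.0, 19.0], [241.0, 238.0], [170.0, 246.0]] [[0.5359, 0.0235], [0.5489, -0.0213], [0.4031, -0.056], [0.3866, -0.0033]] [ 0.46864299 -0.01426561  0.024     ]
yel [296, 203, 36, 80, 1893] [313.2, 244.7] [[ 0.41729917 -0.10983217  0.0515    ]]
yel [255, 227, 19, 25, 330] [264.3, 239.9] [[ 0.41468515 -0.07561516  0.0515    ]]
10.85 [-0.4073, -0.3548, 2.0578, -0.0077, 1.4526, 0.9867] [ 0.4325 -0.1081  0.1831] x [ 0.984  0.177 -0.016] y [ 0.177 -0.984 -0.001] z [-0.016 -0.001 -1.   ] [ 0.5 -0.4 -0.6] 0.14644616697174573 22.112326500937343
```

View pics/w5.png

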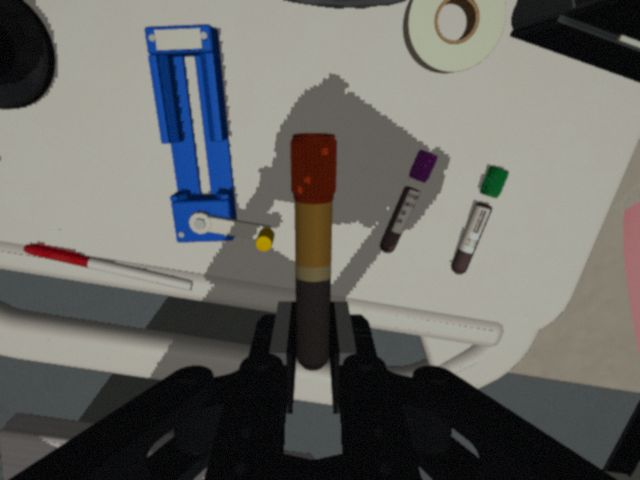

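The picture shows the carrier's far end corners at (147,27) and (217,24), near end corners at (178,241) and (233,238), the lever pivot at (199,223) and the knob top at (264,238).

```bash
cat > car.py <<'E'
from h import *
E
python3 - <<'E'
from h import *
P=pose('wrist');s=r.state();M=R.from_rotvec(s['tool_rot']).as_matrix()
q=ray(P,[[147,27],[217,24],[233,239],[178,241]],.024);print(q.round(4))
f=(q[0]+q[1])/2;n=(q[2]+q[3])/2;print('len',np.linalg.norm(f-n),'mid',(f+n)/2,'yaw',np.arctan2(*(f-n)[1::-1]))
p=ray(P,[199,223],.0295)[0];k=ray(P,[264,238],.0515)[0];print('pivot',p,'knob',k,np.linalg.norm((k-p)[:2]))
u=(f-p);u[2]=0;u/=np.linalg.norm(u);o=p+u*.058;print('origin by pivot',o,'yaw',np.arctan2(u[1],u[0]))
d=k-p;yc=np.array([u[1],-u[0]]);xc=-u[:2];print('lever angle',np.arctan2(-(d[:2]@xc),d[:2]@yc))
v=(f-n)[:2];v/=np.linalg.norm(v)
yaw=np.arctan2(v[1],v[0]);O=((f+n)/2)[:2]
tc=O+v*.008  # pocket centre (carrier x=-8)
T=tc-v*.0261
print('TCP target',T,'spin',np.arctan2(M[1,0],M[0,0])-yaw,'delta',(M.T@(np.r_[T,.06]-s['tool_pos'])*100).round(2),s['tool_pos'])
E
```

```text
[[ 0.5368  0.0219  0.024 ]
 [ 0.5466 -0.0229  0.024 ]
 [ 0.4012 -0.0503  0.024 ]
 [ 0.392  -0.0088  0.024 ]]
len 0.1479955834362296 mid [ 0.46914743 -0.01503904  0.024     ] yaw 0.19755377781466774
pivot [ 0.41126322 -0.02470771  0.0295    ] knob [ 0.416111   -0.07537349  0.0515    ] 0.05089717621307926
origin by pivot [ 0.46829074 -0.01413121  0.0295    ] yaw 0.18337951971084898
lever angle -0.08798847579376601
TCP target [ 0.45139948 -0.01859155] spin -0.019762735000281223 delta [ 3.64 -8.45 12.27] [ 0.43247627 -0.10806961  0.18313391]
```

Call:
play_rows --rows '[{"jaw": 0.05,"xyz": [1.8,-4.3,1],"spin": -0.015},{"jaw": 0.05,"xyz": [3.6,-8.5,2],"spin": -0.015},{"jaw": 0.05,"xyz": [3.6,-8.5,7.5],"spin": -0.015},{"jaw": 0.05,"xyz": [3.6,-8.5,12],"spin": -0.015},{"jaw": 0.05,"xyz": [3.6,-8.5,12],"spin": -0.015}]'

```text
clock: 11.48
tool_pos: [0.4478, -0.0174, 0.0594]
tool_rot: [-3.124, -0.302, 0.037]
force: [-0.0, 0.4, -0.8]
opening: 0.146
gripper_force: 22.1
```

```bash
python3 - <<'E'
from h import *
for i in range(4):cams.read_camera('wrist')
P,im,h=shot('wrist','w6.png');s=r.state();print(s['tool_pos'],s['clock'])
m=(h[...,0]>100)&(h[...,0]<130)&(h[...,1]>120)
for v in range(20,300,20):
    c=np.flatnonzero(m[v])
    if len(c):
        q=ray(P,[[c[0],v],[c[-1],v]],.024);print(v,c[0],c[-1],q[:,:2].round(4).tolist())
E
python3 st.py
```

```text
[ 0.45334743 -0.01813781  0.06609184] 11.725
40 66 66 [[0.5368, 0.1005], [0.5368, 0.1005]]
60 16 16 [[0.5252, 0.1206], [0.5252, 0.1206]]
80 3 356 [[0.5164, 0.1261], [0.5447, -0.0176]]
100 37 356 [[0.5111, 0.1124], [0.537, -0.0194]]
120 18 355 [[0.5012, 0.1205], [0.529, -0.0208]]
140 34 356 [[0.494, 0.114], [0.521, -0.0231]]
160 259 356 [[0.5044, 0.0168], [0.5126, -0.0251]]
180 260 356 [[0.4957, 0.0151], [0.504, -0.0271]]
200 261 355 [[0.4867, 0.0132], [0.495, -0.0287]]
220 263 355 [[0.4775, 0.0108], [0.4857, -0.0309]]
240 264 355 [[0.468, 0.0089], [0.4762, -0.0331]]
260 270 351 [[0.4585, 0.0045], [0.466, -0.0335]]
280 271 351 [[0.4483, 0.0023], [0.4558, -0.0358]]
11.72 [-0.2014, -0.1963, 2.1387, -0.005, 1.2083, 1.1776] [ 0.4533 -0.0181  0.0661] x [ 0.981  0.192 -0.01 ] y [ 0.192 -0.981  0.001] z [-0.01  -0.003 -1.   ] [-0.4 -0.6  0.4] 0.1444338300779855 22.117397831752896
```

View pics/w6.png

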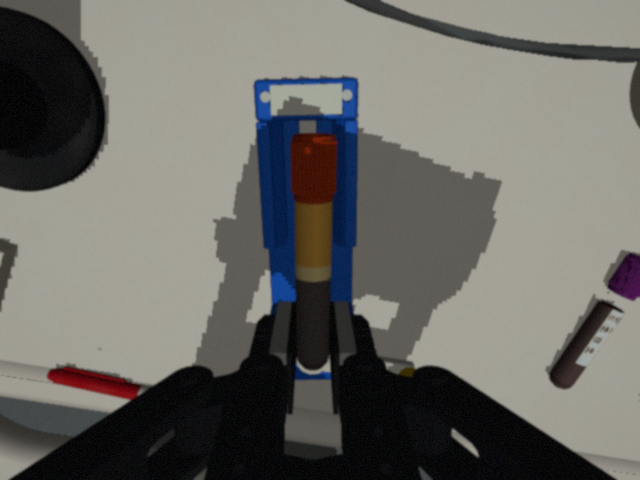

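The view shows the tube above the carrier, with the carrier's mid column about 307 at the walls and the tube at about 314. By ray casting it is about 1.6 mm to the right and 2.5 mm too far forward. I'll correct that and lower.

Call:
play_rows --rows '[{"jaw": 0.05,"xyz": [-0.25,-0.15,0.5],"spin": -0.015},{"jaw": 0.05,"xyz": [-0.25,-0.15,2],"spin": -0.015},{"jaw": 0.05,"xyz": [-0.25,-0.15,3.5],"spin": -0.015},{"jaw": 0.05,"xyz": [-0.25,-0.15,4.5],"spin": -0.015},{"jaw": 0.05,"xyz": [-0.25,-0.15,5],"spin": -0.015}]'

```text
clock: 12.35
tool_pos: [0.447, -0.0163, 0.0121]
tool_rot: [-3.124, -0.328, 0.026]
force: [-0.2, 0.3, 0.1]
opening: 0.151
gripper_force: 22.1
```

Call:
play_rows --rows '[{"jaw": 0.05,"xyz": [0,0,0],"spin": 0},{"jaw": 0.05,"xyz": [0,0,0],"spin": 0},{"jaw": 0.05,"xyz": [0,0,0.1],"spin": 0},{"jaw": 0.05,"xyz": [0,0,0.1],"spin": 0},{"jaw": 0.05,"xyz": [0,0,0.2],"spin": 0}]'

```text
clock: 12.98
tool_pos: [0.448, -0.0165, 0.0117]
tool_rot: [3.124, 0.328, -0.022]
force: [-0.2, 0.7, -0.5]
opening: 0.148
gripper_force: 22.1
```

```bash
python3 st.py
```

```text
12.97 [-0.2001, -0.1122, 2.1712, -0.0052, 1.0959, 1.1637] [ 0.448  -0.0165  0.0117] x [ 0.978  0.208 -0.014] y [ 0.208 -0.978 -0.001] z [-0.014 -0.002 -1.   ] [-0.2  0.7 -0.5] 0.14835521031483892 22.119786590337753
```

Call:
play_rows --rows '[{"jaw": 0.05,"xyz": [0,0,0.2],"spin": 0},{"jaw": 0.05,"xyz": [0,0,0.2],"spin": 0},{"jaw": 0.3,"xyz": [0,0,0.2],"spin": 0},{"jaw": 0.3,"xyz": [0,0,0.2],"spin": 0},{"jaw": 0.3,"xyz": [0,0,0.2],"spin": 0}]'

```text
clock: 13.6
tool_pos: [0.4475, -0.0164, 0.0092]
tool_rot: [3.124, 0.328, -0.023]
force: [0.5, -0.5, 0.2]
opening: 0.299
gripper_force: 0.0
```

Call:
play_rows --rows '[{"jaw": 0.3,"xyz": [0,0,-1],"spin": 0},{"jaw": 0.3,"xyz": [0,0,-4],"spin": 0},{"jaw": 0.3,"xyz": [0,0,-8],"spin": 0},{"jaw": 0.3,"xyz": [0,0,-10],"spin": 0},{"jaw": 0.3,"xyz": [0,0,-10],"spin": 0}]'

```text
clock: 14.22
tool_pos: [0.4509, -0.0166, 0.1121]
tool_rot: [3.123, 0.328, -0.015]
force: [0.2, 0.8, -0.3]
opening: 0.302
gripper_force: 0.0
```

```bash
python3 - <<'E'
from h import *
for i in range(5):cams.read_camera('wrist')
P,im,h=shot('wrist','w7.png');s=r.state();print(s['tool_pos'],s['clock'])
m=(h[...,0]>100)&(h[...,0]<130)&(h[...,1]>120)
for v in range(60,420,20):
    c=np.flatnonzero(m[v,200:420])+200
    if len(c):
        q=ray(P,[[c[0],v],[c[-1],v]],.024);print(v,c[0],c[-1],q[:,:2].round(4).tolist())
m=((h[...,0]<20)|(h[...,0]>172))&(h[...,1]>110)&(h[...,2]>60)
for b in blobs(m,250):print('or',b[0],b[1],ray(P,cv2.boxPoints(b[2]),.012)[:,:2].round(4).tolist())
m=(h[...,0]>18)&(h[...,0]<35)&(h[...,1]>90)
for b in blobs(m,60):print('yel',b[0],b[1],ray(P,b[1],.0515))
E
python3 st.py
```

```text
[ 0.44825191 -0.01606969  0.10803666] 14.525
80 275 358 [[0.5327, 0.0227], [0.5415, -0.0185]]
100 275 357 [[0.5233, 0.021], [0.5321, -0.0204]]
120 276 357 [[0.5136, 0.0187], [0.5225, -0.0228]]
140 276 357 [[0.5035, 0.0169], [0.5126, -0.0253]]
160 277 356 [[0.4933, 0.0144], [0.5022, -0.0273]]
180 278 355 [[0.4827, 0.0119], [0.4915, -0.0294]]
200 278 355 [[0.4716, 0.0099], [0.4806, -0.0321]]
220 282 351 [[0.4607, 0.0055], [0.4689, -0.0327]]
240 283 350 [[0.449, 0.0027], [0.4571, -0.035]]
260 283 350 [[0.4368, 0.0004], [0.445, -0.038]]
280 281 352 [[0.4239, -0.0008], [0.4328, -0.0422]]
300 282 352 [[0.4109, -0.0038], [0.4199, -0.0454]]
320 253 353 [[0.3936, 0.0112], [0.4066, -0.0493]]
340 238 270 [[0.3774, 0.0181], [0.3817, -0.0016]]
360 236 371 [[0.3625, 0.0171], [0.3807, -0.0676]]
380 203 414 [[0.3426, 0.0359], [0.3718, -0.0989]]
400 200 408 [[0.3262, 0.0359], [0.3556, -0.0996]]
or [304, 119, 26, 82, 1675] [316.5, 157.8] [[0.5165, 0.0046], [0.5194, -0.0089], [0.4748, -0.019], [0.4717, -0.0046]]
or [88, 319, 78, 29, 1093] [126.6, 332.1] [[0.3559, 0.1178], [0.3677, 0.1158], [0.3644, 0.0659], [0.3523, 0.0672]]
yel [307, 162, 20, 49, 628] [316.3, 188.2] [[ 0.48834147 -0.00821626  0.0515    ]]
yel [388, 318, 27, 36, 668] [401.1, 336.2] [[ 0.41732584 -0.07137966  0.0515    ]]
14.53 [-0.1991, -0.2654, 2.1188, -0.0048, 1.3047, 1.1636] [ 0.4483 -0.0161  0.108 ] x [ 0.978  0.208 -0.017] y [ 0.208 -0.978 -0.002] z [-0.017 -0.001 -1.   ] [ 0.6  0.4 -0.5] 0.2987594093745417 0.0
```

View pics/w7.png

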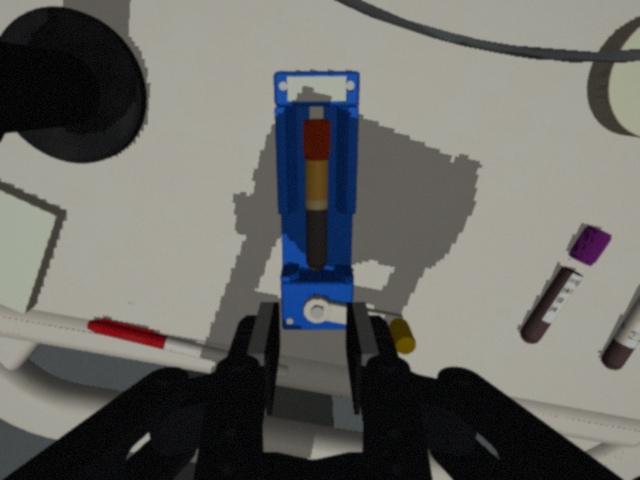

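The picture shows the tube lying in the pocket, from cap (317,122) to tail (317,268), with the lever pivot at (317,310) and the knob at (401,336). Now I'll work out the lever push in tool axes.

```bash
python3 - <<'E'
from h import *
P=pose('wrist');s=r.state();M=R.from_rotvec(s['tool_rot']).as_matrix()
p=ray(P,[317,310],.0295)[0];k=ray(P,[401,336],.0425)[0]
u=np.array([np.cos(.21),np.sin(.21)]);o=p[:2]+.058*u
print('pivot',p,'knob',k,np.linalg.norm((k-p)[:2]),'orig',o)
for n,a in(('pivot',p),('knob',k)):print(n,(M.T@(np.r_[a[:2],.034]-s['tool_pos'])*100).round(2))
E
```

```text
pivot [ 0.41171477 -0.02539648  0.0295    ] knob [ 0.4124027  -0.07463971  0.0425    ] 0.049248034187497874 orig [ 0.46844056 -0.01330581]
pivot [-3.64  0.17  7.47]
knob [-4.6   5.    7.47]
```

Call:
play_rows --rows '[{"jaw": 0,"xyz": [-3.7,2.5,0],"spin": 0},{"jaw": 0,"xyz": [-7.3,5,0],"spin": 0},{"jaw": 0,"xyz": [-7.3,5,4],"spin": 0},{"jaw": 0,"xyz": [-7.3,5,7.4],"spin": 0},{"jaw": 0,"xyz": [-7.3,5,7.4],"spin": 0}]'

```text
clock: 15.15
tool_pos: [0.384, -0.0793, 0.0332]
tool_rot: [-3.121, -0.327, 0.034]
force: [0.5, -0.4, 0.0]
opening: -0.0
gripper_force: 0.0
```

Call:
play_rows --rows '[{"jaw": 0,"xyz": [0.8,0,0],"spin": 0},{"jaw": 0,"xyz": [1.6,0,0],"spin": 0},{"jaw": 0,"xyz": [2.4,0,0],"spin": 0},{"jaw": 0,"xyz": [3.2,0,0],"spin": 0},{"jaw": 0,"xyz": [4,-0.3,0],"spin": 0}]'

```text
clock: 15.78
tool_pos: [0.4264, -0.0691, 0.0361]
tool_rot: [3.124, 0.328, -0.022]
force: [-0.1, 0.2, 0.7]
opening: -0.002
gripper_force: 0.1
```

Call:
play_rows --rows '[{"jaw": 0,"xyz": [0.5,-0.3,0],"spin": 0},{"jaw": 0,"xyz": [1,-0.7,0],"spin": 0},{"jaw": 0,"xyz": [1.5,-1.1,0],"spin": 0},{"jaw": 0,"xyz": [2,-1.6,0],"spin": 0},{"jaw": 0,"xyz": [2,-1.6,0],"spin": 0}]'

```text
clock: 16.4
tool_pos: [0.442, -0.049, 0.0355]
tool_rot: [3.124, 0.329, -0.023]
force: [0.5, 0.1, -0.4]
opening: 0.001
gripper_force: 0.0
```

```bash
python3 - <<'E'
from h import *
for i in range(3):cams.read_camera('wrist')
P,im,h=shot('wrist','w8.png');s=r.state();M=R.from_rotvec(s['tool_rot']).as_matrix();print(s['tool_pos'],s['clock'])
m=(h[...,0]>18)&(h[...,0]<35)&(h[...,1]>90);m[:,:150]=0
for b in blobs(m,60):print('yel',b[0],b[1],ray(P,b[1],.0425),(M.T@(ray(P,b[1],.0425)[0]-s['tool_pos'])*100).round(2))
C=(h[...,0]>100)&(h[...,0]<130)&(h[...,1]>120)
for v in range(60,260,40):
    c=np.flatnonzero(C[v,150:520])+150
    if len(c):print(v,ray(P,[[c[0],v],[c[-1],v]],.024)[:,:2].round(4).tolist())
E
python3 st.py
```

```text
[ 0.44193143 -0.04953466  0.03567304] 16.6
yel [223, 154, 34, 72, 1545] [240.0, 191.5] [[ 0.48888454 -0.01393017  0.0425    ]] [ 5.32 -2.51 -0.76]
yel [289, 263, 34, 55, 1532] [305.9, 290.2] [[ 0.45808998 -0.04266382  0.0425    ]] [ 1.71 -0.34 -0.71]
60 [[0.5239, 0.0208], [0.533, -0.0216]]
100 [[0.5112, 0.0186], [0.5204, -0.0244]]
140 [[0.4978, 0.0155], [0.507, -0.0274]]
180 [[0.4836, 0.0122], [0.4928, -0.0306]]
220 [[0.4684, 0.009], [0.4776, -0.034]]
16.6 [-0.2756, -0.1666, 2.1715, -0.0063, 1.1497, 1.0885] [ 0.4419 -0.0495  0.0357] x [ 0.978  0.208 -0.014] y [ 0.208 -0.978 -0.001] z [-0.014 -0.002 -1.   ] [ 0.1  1.4 -0.3] -0.0007415943882637752 0.0
```

Call:
play_rows --rows '[{"jaw": 0.1,"xyz": [-0.5,0,-2],"spin": 0},{"jaw": 0.6,"xyz": [0,-0.2,-4.5],"spin": 0},{"jaw": 0.6,"xyz": [2.3,-0.4,-4.5],"spin": 0},{"jaw": 0.6,"xyz": [2.3,-0.4,-4.5],"spin": 0},{"jaw": 0.6,"xyz": [2.3,-0.4,-3.5],"spin": 0}]'

```text
clock: 17.23
tool_pos: [0.4639, -0.0409, 0.0702]
tool_rot: [3.124, 0.328, -0.022]
force: [-0.5, -0.3, -0.2]
opening: 0.604
gripper_force: 0.0
```

Call:
play_rows --rows '[{"jaw": 0.6,"xyz": [0,0,2],"spin": 0},{"jaw": 0.6,"xyz": [0,0,3.5],"spin": 0},{"jaw": 0.35,"xyz": [0,0,3.5],"spin": 0},{"jaw": 0.35,"xyz": [0,-0.4,3.5],"spin": 0},{"jaw": 0.35,"xyz": [0,-0.9,3.5],"spin": 0}]'

```text
clock: 17.85
tool_pos: [0.4623, -0.0319, 0.0361]
tool_rot: [3.123, 0.328, -0.02]
force: [0.4, -0.3, -0.3]
opening: 0.348
gripper_force: 0.3
```

Call:
play_rows --rows '[{"jaw": 0.35,"xyz": [0,-0.5,0],"spin": 0},{"jaw": 0.35,"xyz": [0.1,-1,0],"spin": 0},{"jaw": 0.35,"xyz": [0.2,-1.5,0],"spin": 0},{"jaw": 0.35,"xyz": [0.2,-1.75,0],"spin": 0},{"jaw": 0.35,"xyz": [0.2,-1.75,0],"spin": 0}]'

```text
clock: 18.48
tool_pos: [0.4598, -0.0141, 0.0351]
tool_rot: [3.124, 0.329, -0.024]
force: [-0.0, -0.0, 0.7]
opening: 0.35
gripper_force: 0.0
```

```bash
cat > kn.py <<'E'
from h import *
for i in range(3):cams.read_camera('wrist')
P,im,h=shot('wrist');s=r.state();M=R.from_rotvec(s['tool_rot']).as_matrix()
cv2.imwrite('pics/k%d.png'%(s['clock']*100),im)
m=(h[...,0]>18)&(h[...,0]<35)&(h[...,1]>90);m[:,:150]=0
for b in blobs(m,60):print('yel',b[0],b[1],ray(P,b[1],.0425),(M.T@(ray(P,b[1],.0425)[0]-s['tool_pos'])*100).round(2))
C=(h[...,0]>100)&(h[...,0]<130)&(h[...,1]>120)
for v in range(60,260,40):
    c=np.flatnonzero(C[v,150:520])+150
    if len(c):q=ray(P,[[c[0],v],[c[-1],v]],.024)[:,:2];print(v,q.round(4).tolist(),q.mean(0))
E
python3 kn.py;python3 st.py
```

```text
yel [301, 218, 29, 65, 1251] [315.5, 252.1] [[ 0.49123377 -0.00781505  0.0425    ]] [ 3.19 -0.   -0.77]
yel [319, 305, 36, 56, 1569] [335.0, 332.9] [[ 0.46130387 -0.02171339  0.0425    ]] [-0.02  0.74 -0.73]
100 [[0.5356, 0.0233], [0.5444, -0.0177]] [0.53996685 0.00281017]
140 [[0.5222, 0.0207], [0.5311, -0.0209]] [ 5.26608852e-01 -6.98247719e-05]
180 [[0.508, 0.0176], [0.5169, -0.0242]] [ 0.51243825 -0.00331551]
220 [[0.4928, 0.0143], [0.5018, -0.0275]] [ 0.49729438 -0.00658706]
18.68 [-0.1906, -0.124, 2.135, -0.005, 1.1447, 1.1731] [ 0.4599 -0.0145  0.0352] x [ 0.978  0.208 -0.015] y [ 0.208 -0.978 -0.001] z [-0.015 -0.002 -1.   ] [0.  0.6 0.8] 0.35264330943007105 0.0
```

Call:
play_rows --rows '[{"jaw": 0.25,"xyz": [0,-0.1,0],"spin": 0},{"jaw": 0.1,"xyz": [0,-0.1,0],"spin": 0},{"jaw": 0.1,"xyz": [0,-0.1,0],"spin": 0},{"jaw": 0.1,"xyz": [0,-0.1,0],"spin": 0},{"jaw": 0.1,"xyz": [0,-0.1,0],"spin": 0}]' --force 20

```text
clock: 19.3
tool_pos: [0.4599, -0.0137, 0.0354]
tool_rot: [3.123, 0.328, -0.023]
force: [0.2, -2.8, 0.3]
opening: 0.129
gripper_force: 20.4
```

Call:
play_rows --rows '[{"jaw": 0.7,"xyz": [0,0,0],"spin": 0},{"jaw": 0.7,"xyz": [0,0,0],"spin": 0},{"jaw": 0.7,"xyz": [0,0,0],"spin": 0},{"jaw": 0.7,"xyz": [0,0,-2],"spin": 0},{"jaw": 0.7,"xyz": [0,0,-4],"spin": 0}]'

```text
clock: 19.92
tool_pos: [0.4599, -0.0131, 0.0754]
tool_rot: [-3.124, -0.328, 0.025]
force: [0.3, 0.1, -0.8]
opening: 0.696
gripper_force: 0.0
```

Call:
play_rows --rows '[{"jaw": 0.8,"xyz": [0,0,-3],"spin": 0},{"jaw": 0.8,"xyz": [0,0,-5],"spin": 0},{"jaw": 0.8,"xyz": [0,0,-5],"spin": 0},{"jaw": 0.8,"xyz": [0,0,-5],"spin": 0},{"jaw": 0.8,"xyz": [0,0,-5],"spin": 0}]'

```text
clock: 20.55
tool_pos: [0.4601, -0.013, 0.1238]
tool_rot: [-3.124, -0.328, 0.027]
force: [0.3, 0.0, -0.0]
opening: 0.799
gripper_force: 0.0
```

```bash
python3 kn.py;python3 st.py; ls pics
```

```text
yel [307, 178, 19, 46, 551] [316.3, 202.8] [[ 0.48746843 -0.00832064  0.0425    ]] [2.85 0.1  8.17]
yel [305, 233, 21, 32, 538] [314.8, 249.2] [[ 0.4604921 -0.0132859  0.0425   ]] [0.11 0.02 8.21]
100 [[0.5357, 0.0232], [0.5444, -0.0174]] [0.54006246 0.00286282]
140 [[0.5145, 0.0192], [0.5234, -0.0226]] [ 0.51894021 -0.00171991]
180 [[0.492, 0.0144], [0.5008, -0.027]] [ 0.49640436 -0.00630857]
220 [[0.468, 0.0093], [0.4769, -0.0323]] [ 0.47244185 -0.01149789]
20.75 [-0.1875, -0.2527, 2.0791, -0.0046, 1.3303, 1.175] [ 0.4607 -0.0132  0.1246] x [ 0.978  0.208 -0.016] y [ 0.208 -0.978 -0.002] z [-0.016 -0.002 -1.   ] [ 0.6  0.6 -1.3] 0.7989239948334961 0.0
crop.png
k1867.png
k2075.png
side0.png
top0.png
w1.png
w2.png
w3.png
w4.png
w5.png
w6.png
w7.png
w8.png
wrist0.png
```

The lever's knob lies on the pocket's mid-line at (0.4605,-0.0133), so it is shut. Next I'll raise, step right and half-turn the hand so the camera faces the reader and stays clear of the monitor, then look.

Call:
play_rows --rows '[{"jaw": 0.8,"xyz": [0,2,-3],"spin": 0},{"jaw": 0.8,"xyz": [0,5,-6],"spin": 0},{"jaw": 0.8,"xyz": [0,8,-9],"spin": -0.18},{"jaw": 0.8,"xyz": [0,8,-9],"spin": -0.36},{"jaw": 0.8,"xyz": [0,8,-9],"spin": -0.54}]'

```text
clock: 21.38
tool_pos: [0.4792, -0.0919, 0.2155]
tool_rot: [-2.918, -1.156, 0.021]
force: [-0.4, -0.0, -0.2]
opening: 0.8
gripper_force: 0.0
```

Call:
play_rows --rows '[{"jaw": 0.8,"xyz": [0,0,0],"spin": -0.18},{"jaw": 0.8,"xyz": [0,0,0],"spin": -0.36},{"jaw": 0.8,"xyz": [0,0,0],"spin": -0.54},{"jaw": 0.8,"xyz": [0,0,0],"spin": -0.72},{"jaw": 0.8,"xyz": [0,0,0],"spin": -0.9}]'

```text
clock: 22.0
tool_pos: [0.4789, -0.0913, 0.2148]
tool_rot: [-2.119, -2.306, 0.018]
force: [0.4, -0.3, 0.2]
opening: 0.804
gripper_force: 0.0
```

Call:
play_rows --rows '[{"jaw": 0.8,"xyz": [0,0,0],"spin": -0.18},{"jaw": 0.8,"xyz": [0,0,0],"spin": -0.36},{"jaw": 0.8,"xyz": [0,0,0],"spin": -0.54},{"jaw": 0.8,"xyz": [0,0,0],"spin": -0.72},{"jaw": 0.8,"xyz": [0,0,0],"spin": -0.9}]'

```text
clock: 22.62
tool_pos: [0.4789, -0.0913, 0.2148]
tool_rot: [-0.904, -2.994, 0.009]
force: [-0.5, 0.4, 0.8]
opening: 0.799
gripper_force: 0.0
```

Call:
play_rows --rows '[{"jaw": 0.8,"xyz": [0,0,0],"spin": -0.18},{"jaw": 0.8,"xyz": [0,0,0],"spin": -0.36},{"jaw": 0.8,"xyz": [0,0,0],"spin": -0.54},{"jaw": 0.8,"xyz": [0,0,0],"spin": -0.72},{"jaw": 0.8,"xyz": [0,0,0],"spin": -0.8}]'

```text
clock: 23.25
tool_pos: [0.4789, -0.0913, 0.2148]
tool_rot: [0.329, -3.109, 0.0]
force: [-0.3, 0.6, 0.2]
opening: 0.799
gripper_force: 0.0
```

```bash
python3 - <<'E'
from h import *
for i in range(3):cams.read_camera('wrist')
P,im,h=shot('wrist','w9.png')
a=.66;print(proj(P,[[.647,-.06,.066],[.47,-.015,.02]]).round())
m=((h[...,0]<8)|(h[...,0]>172))&(h[...,1]>90)&(h[...,2]>50)
for b in blobs(m,30):print(b[0],b[1],cv2.boxPoints(b[2]).round(1).tolist())
E
python3 st.py
```

```text
[[306. 416.]
 [401. 216.]]
[536, 90, 62, 26, 772] [565.9, 103.8] [[535.0999755859375, 102.0], [539.2999877929688, 88.5], [598.2999877929688, 107.0], [594.0, 120.5]]
[392, 246, 18, 25, 269] [400.3, 258.9] [[391.29998779296875, 269.3999938964844], [393.3999938964844, 244.8000030517578], [409.70001220703125, 246.10000610351562], [407.70001220703125, 270.79998779296875]]
[291, 376, 37, 81, 320] [308.8, 416.4] [[290.20001220703125, 454.79998779296875], [323.8999938964844, 375.5], [327.5, 377.1000061035156], [293.79998779296875, 456.3999938964844]]
23.45 [-0.3374, -0.265, 1.9341, -0.0065, 1.4859, -2.114] [ 0.4789 -0.0913  0.215 ] x [-0.979 -0.205  0.015] y [-0.205  0.979  0.001] z [-0.015 -0.002 -1.   ] [-0.7  0.8 -0.2] 0.8032827293779493 0.0
```

View pics/w9.png

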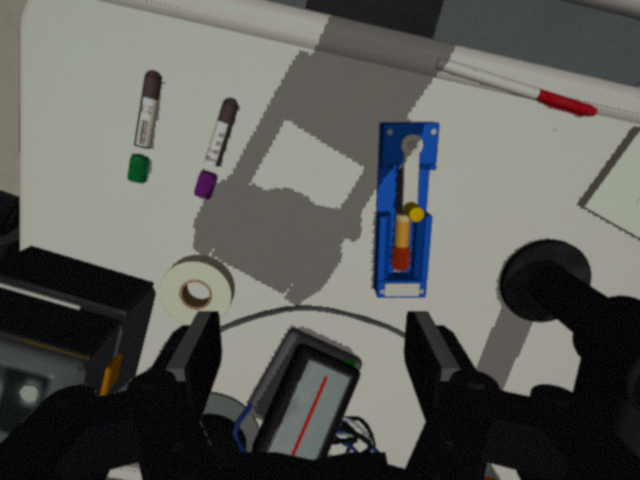

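The view shows the carrier with its lever shut over the tube (knob (416,212), tube cap (401,259)). The reader's red line runs from (326,376) to about (292,456). I'll solve for the reader pose and check the grasp point.

```bash
python3 - <<'E'
from h import *
from scipy.optimize import least_squares
im=cv2.imread('pics/top0.png');h=cv2.cvtColor(im,cv2.COLOR_BGR2HSV)
m=np.zeros(im.shape[:2],bool);g=h[165:225,285:335];m[165:225,285:335]=((g[...,0]<8)|(g[...,0]>172))&(g[...,1]>60)
q=np.argwhere(m)[:,::-1].astype(float);c=q.mean(0);d=np.linalg.svd(q-c)[2][0];d*=np.sign(-d[1]);t=(q-c)@d
pn,pf=c+d*t.min(),c+d*t.max();print(pn,pf)
Pt,Pw=pose('top'),pose('wrist')
def pt(p,t):return np.array([p[0]+t*np.cos(.45)*np.cos(p[2]),p[1]+t*np.cos(.45)*np.sin(p[2]),.066+t*np.sin(.45)])
def res(p):
    return np.r_[proj(Pt,pt(p,-p[3]))[0]-pn,proj(Pt,pt(p,p[3]))[0]-pf,(proj(Pw,pt(p,-p[3]))[0]-[325.7,376.3])/2,(proj(Pw,pt(p,p[4]))[0]-[292,455.6])/2]
f=least_squares(res,[.647,-.06,-.2,.035,.03]);p=f.x;print('mid,yaw,half,t',p.round(4),'res',f.fun.round(1))
v=pt(p,0)+.11*np.array([-np.sin(.45)*np.cos(p[2]),-np.sin(.45)*np.sin(p[2]),np.cos(.45)]);print('reader_view',v)
# carrier
hw=cv2.cvtColor(cv2.imread('pics/w9.png'),cv2.COLOR_BGR2HSV);C=(hw[...,0]>100)&(hw[...,0]<130)&(hw[...,1]>120)
for y in(230,250,270,285):
    k=np.flatnonzero(C[y,350:460])+350;print(y,ray(Pw,[[k[0],y],[k[-1],y]],.024).mean(0).round(4))
e=ray(Pw,[[374,297],[427,297],[439,124],[378,122]],.024);print(e.round(4).tolist(),e.mean(0))
E
python3 st.py
```

```text
[303.41739324 210.11698315] [311.60876614 180.89034856]
mid,yaw,half,t [ 0.6445 -0.0583 -0.2678  0.0334  0.0361] res [-0.7  0.1 -0.8 -0.2 -0.6 -0.1 -0.6 -0.2]
reader_view [ 0.5983199  -0.04561259  0.16504918]
230 [ 0.4805 -0.0115  0.024 ]
250 [ 0.498  -0.0079  0.024 ]
270 [ 0.5157 -0.0034  0.024 ]
285 [ 0.5296 -0.0009  0.024 ]
[[0.5454, -0.02, 0.024], [0.5358, 0.026, 0.024], [0.3918, -0.0072, 0.024], [0.4002, -0.0542, 0.024]] [ 0.46829478 -0.01382648  0.024     ]
23.45 [-0.3374, -0.265, 1.9341, -0.0065, 1.4859, -2.114] [ 0.4789 -0.0913  0.215 ] x [-0.979 -0.205  0.015] y [-0.205  0.979  0.001] z [-0.015 -0.002 -1.   ] [-0.7  0.8 -0.2] 0.8032827293779493 0.0
```

Call:
play_rows --rows '[{"jaw": 0.8,"xyz": [-1.4,3.9,2],"spin": 0},{"jaw": 0.8,"xyz": [-2.9,7.8,4],"spin": 0},{"jaw": 0.8,"xyz": [-2.9,7.8,9],"spin": 0},{"jaw": 0.8,"xyz": [-2.9,7.8,14],"spin": 0},{"jaw": 0.8,"xyz": [-2.9,7.8,14],"spin": 0}]'

```text
clock: 24.08
tool_pos: [0.4853, -0.0085, 0.0705]
tool_rot: [0.322, -3.101, -0.004]
force: [0.3, 1.1, -0.1]
opening: 0.8
gripper_force: 0.0
```

Call:
play_rows --rows '[{"jaw": 0.8,"xyz": [0,0,2],"spin": 0},{"jaw": 0.8,"xyz": [0,0,4],"spin": 0},{"jaw": 0.8,"xyz": [0,0,6],"spin": 0},{"jaw": 0.8,"xyz": [0,0,7],"spin": 0},{"jaw": 0.8,"xyz": [0,0,7],"spin": 0}]'

```text
clock: 24.7
tool_pos: [0.4889, -0.0096, 0.0058]
tool_rot: [0.324, -3.111, 0.001]
force: [-0.7, -0.2, -0.4]
opening: 0.801
gripper_force: 0.0
```

```bash
python3 st.py
```

```text
24.7 [-0.1695, -0.0, 2.0765, -0.0048, 1.0783, -1.9454] [ 0.4889 -0.0096  0.0058] x [-0.978 -0.206  0.014] y [-0.206  0.979  0.001] z [-0.014 -0.002 -1.   ] [-0.7 -0.2 -0.4] 0.8013684911353558 0.0
```

Call:
play_rows --rows '[{"jaw": 0.5,"xyz": [0,0,0],"spin": 0},{"jaw": 0.4,"xyz": [0,0,0],"spin": 0},{"jaw": 0.3,"xyz": [0,0,0],"spin": 0},{"jaw": 0.3,"xyz": [0,0,0],"spin": 0},{"jaw": 0.3,"xyz": [0,0,0],"spin": 0}]' --force 80

```text
clock: 25.32
tool_pos: [0.4897, -0.0096, 0.0067]
tool_rot: [0.324, -3.113, 0.001]
force: [-1.1, 0.7, 7.1]
opening: 0.495
gripper_force: 82.2
```

```bash
python3 st.py
```

```text
25.32 [-0.1693, -0.0011, 2.0757, -0.0046, 1.0783, -1.9455] [ 0.4897 -0.0096  0.0067] x [-0.978 -0.206  0.012] y [-0.206  0.979  0.   ] z [-0.012 -0.002 -1.   ] [-1.1  0.7  7.1] 0.4951329640181804 82.20324754714966
```

Call:
play_rows --rows '[{"jaw": 0.3,"xyz": [0,0,-1.5],"spin": 0},{"jaw": 0.3,"xyz": [1,0,-5],"spin": 0},{"jaw": 0.3,"xyz": [3,-0.5,-9.5],"spin": 0},{"jaw": 0.3,"xyz": [5.5,-1,-14],"spin": 0},{"jaw": 0.3,"xyz": [7.5,-1,-18.5],"spin": 0}]'

```text
clock: 25.95
tool_pos: [0.4182, -0.0345, 0.1922]
tool_rot: [0.324, -3.11, 0.0]
force: [0.8, 0.1, -2.8]
opening: 0.491
gripper_force: 82.1
```

```bash
python3 st.py
```

```text
25.95 [-0.2563, -0.4388, 2.1032, -0.0056, 1.4911, -2.034] [ 0.4182 -0.0345  0.1922] x [-0.978 -0.206  0.015] y [-0.206  0.979  0.001] z [-0.015 -0.002 -1.   ] [ 0.8  0.1 -2.8] 0.4908317570510197 82.0788037776947
```

Call:
play_rows --rows '[{"jaw": 0.3,"xyz": [0,0,-5],"spin": 0},{"jaw": 0.3,"xyz": [0,0,-10],"spin": 0},{"jaw": 0.3,"xyz": [0,0,-15],"spin": 0},{"jaw": 0.3,"xyz": [0,0,-20],"spin": 0},{"jaw": 0.3,"xyz": [0,0,-25],"spin": 0}]'

```text
clock: 26.58
tool_pos: [0.4224, -0.0337, 0.4425]
tool_rot: [0.324, -3.11, 0.0]
force: [0.8, -1.0, -4.3]
opening: 0.494
gripper_force: 82.1
```

Call:
play_rows --rows '[{"jaw": 0.3,"xyz": [0,0,-5],"spin": 0},{"jaw": 0.3,"xyz": [0,0,-10],"spin": 0},{"jaw": 0.3,"xyz": [0,0,-15],"spin": 0},{"jaw": 0.3,"xyz": [0,0,-20],"spin": 0},{"jaw": 0.3,"xyz": [0,0,-25],"spin": 0}]'

```text
clock: 27.2
tool_pos: [0.4259, -0.0332, 0.6926]
tool_rot: [0.324, -3.11, 0.001]
force: [0.0, -0.1, -2.4]
opening: 0.496
gripper_force: 82.1
```

```bash
python3 st.py
```

```text
27.2 [-0.2488, -0.244, 1.1137, -0.0071, 2.2854, -2.0319] [ 0.4259 -0.0332  0.6926] x [-0.978 -0.206  0.014] y [-0.206  0.979  0.001] z [-0.014 -0.002 -1.   ] [ 0.  -0.1 -2.4] 0.49582489169547733 82.08251595497131
```

Call:
play_rows --rows '[{"jaw": 0.3,"xyz": [0,0,-5],"spin": 0},{"jaw": 0.3,"xyz": [0,0,-10],"spin": 0},{"jaw": 0.3,"xyz": [0,0,-15],"spin": 0},{"jaw": 0.3,"xyz": [0,0,-20],"spin": 0},{"jaw": 0.3,"xyz": [0,0,-25],"spin": 0}]'

```text
clock: 27.82
tool_pos: [0.4254, -0.033, 0.8793]
tool_rot: [-0.322, 3.088, -0.029]
force: [0.5, 1.2, -2.8]
opening: 0.494
gripper_force: 82.4
```

```bash
python3 st.py
```

```text
27.82 [-0.2488, 0.0984, 0.383, -0.0103, 2.6197, -2.0364] [ 0.4254 -0.033   0.8793] x [-0.978 -0.207 -0.034] y [-0.206  0.978 -0.022] z [ 0.038 -0.015 -0.999] [ 0.5  1.2 -2.8] 0.4939081404692199 82.39923477172852
```

Call:
play_rows --rows '[{"jaw": 0.3,"xyz": [2,0,-6],"spin": 0},{"jaw": 0.3,"xyz": [4,0,-12],"spin": 0},{"jaw": 0.3,"xyz": [6,0,-18],"spin": 0},{"jaw": 0.3,"xyz": [8,0,-24],"spin": 0},{"jaw": 0.3,"xyz": [10,0,-30],"spin": 0}]'

```text
clock: 28.45
tool_pos: [0.3589, -0.0453, 0.9029]
tool_rot: [-0.317, 3.035, -0.067]
force: [-0.3, 0.6, -3.7]
opening: 0.496
gripper_force: 82.4
```

```bash
cat > tg.py <<'E'
from h import *
# grasp: tool axes at grasp and carrier frame at grasp
Mg=R.from_rotvec([0.324,-3.113,0.001]).as_matrix();pg=np.array([.4897,-.0096,.0067])
a=.212;Cg=np.array([[-np.cos(a),np.sin(a),0],[-np.sin(a),-np.cos(a),0],[0,0,1.]]);og=np.array([.4684,-.0138,0])
y=-.268;n=np.array([-np.sin(.45)*np.cos(y),-np.sin(.45)*np.sin(y),np.cos(.45)]);xw=np.array([np.cos(.45)*np.cos(y),np.cos(.45)*np.sin(y),np.sin(.45)])
Cf=np.c_[-xw,np.cross(n,-xw),n];V=np.array([.5983,-.0456,.165])
Mt=Cf@Cg.T@Mg
o=V-Cf@np.array([-.008,0,.005]);pt=o+Cf@Cg.T@(pg-og)
s=r.state();M=R.from_rotvec(s['tool_rot']).as_matrix()
print('t',round(s['clock'],2),'j',np.round(s['joints'],3).tolist(),'pos',s['tool_pos'].round(4),'z',M[:,2].round(3),'| target pos',pt.round(4),'z',Mt[:,2].round(3))
E=R.from_matrix(M.T@Mt).as_rotvec();print('rot left in tool axes',E.round(3),'shift now (tool) cm',(M.T@(pt-s['tool_pos'])*100).round(2),s['force'].round(1))
d=Mt[:,2]-M[:,2];print('tilt needed',d.round(3),'dir',np.arctan2(d[1],d[0]).round(3))
E
python3 tg.py
```

```text
t 28.45 j [-0.33, -0.026, 0.45, -0.005, 2.619, -2.113] pos [ 0.3589 -0.0453  0.9029] z [ 0.093 -0.035 -0.995] | target pos [ 0.6094 -0.049   0.1725] z [ 0.409 -0.112 -0.906]
rot left in tool axes [ 0.071 -0.335  0.478] shift now (tool) cm [-18.2   -1.6   75.03] [-0.3  0.6 -3.7]
tilt needed [ 0.316 -0.077  0.09 ] dir -0.239
```

Call:
play_rows --rows '[{"jaw": 0.3,"xyz": [0,1,-6],"spin": 0},{"jaw": 0.3,"xyz": [0,2,-12],"spin": 0},{"jaw": 0.3,"xyz": [0,3,-18],"spin": 0},{"jaw": 0.3,"xyz": [0,3,-24],"spin": 0},{"jaw": 0.3,"xyz": [0,3,-30],"spin": 0}]'

```text
clock: 29.08
tool_pos: [0.3438, -0.0157, 0.9247]
tool_rot: [-0.312, 2.978, -0.101]
force: [0.3, 0.8, -4.9]
opening: 0.494
gripper_force: 82.4
```

Call:
play_rows --rows '[{"jaw": 0.3,"xyz": [0,0,-6],"spin": 0},{"jaw": 0.3,"xyz": [0,0,-12],"spin": 0},{"jaw": 0.3,"xyz": [0,0,-12],"spin": 0},{"jaw": 0.3,"xyz": [0,0,-12],"spin": 0},{"jaw": 0.3,"xyz": [0,0,-12],"spin": 0}]'

```text
clock: 29.7
tool_pos: [0.3299, -0.0111, 0.9449]
tool_rot: [-0.305, 2.922, -0.132]
force: [-0.5, 0.7, -3.4]
opening: 0.491
gripper_force: 82.5
```

```bash
python3 tg.py
```

```text
t 29.7 j [-0.248, -0.028, 0.331, -0.029, 2.619, -2.054] pos [ 0.3299 -0.0111  0.9449] z [ 0.207 -0.068 -0.976] | target pos [ 0.6094 -0.049   0.1725] z [ 0.409 -0.112 -0.906]
rot left in tool axes [ 0.041 -0.217  0.481] shift now (tool) cm [-11.4   -0.74  81.43] [-0.5  0.7 -3.4]
tilt needed [ 0.202 -0.044  0.07 ] dir -0.215
```

Call:
play_rows --rows '[{"jaw": 0.3,"xyz": [0,0.5,-6],"spin": 0},{"jaw": 0.3,"xyz": [0,1,-12],"spin": 0},{"jaw": 0.3,"xyz": [0,1,-12],"spin": 0},{"jaw": 0.3,"xyz": [0,1,-12],"spin": 0},{"jaw": 0.3,"xyz": [0,1,-12],"spin": 0}]'

```text
clock: 30.32
tool_pos: [0.3085, 0.0052, 0.963]
tool_rot: [-0.3, 2.868, -0.159]
force: [-0.0, 0.2, -3.5]
opening: 0.498
gripper_force: 82.5
```

Call:
play_rows --rows '[{"jaw": 0.3,"xyz": [0,0.3,-6],"spin": 0},{"jaw": 0.3,"xyz": [0,0.5,-12],"spin": 0},{"jaw": 0.3,"xyz": [0,0.5,-12],"spin": 0},{"jaw": 0.3,"xyz": [0,0.5,-12],"spin": 0},{"jaw": 0.3,"xyz": [0,0.5,-12],"spin": 0}]'

```text
clock: 30.95
tool_pos: [0.2831, 0.0185, 0.9797]
tool_rot: [-0.295, 2.815, -0.185]
force: [-0.7, 0.2, -4.2]
opening: 0.489
gripper_force: 82.5
```

Call:
play_rows --rows '[{"jaw": 0.3,"xyz": [0,0.3,-6],"spin": 0},{"jaw": 0.3,"xyz": [0,0.5,-12],"spin": 0},{"jaw": 0.3,"xyz": [0,0.5,-12],"spin": 0},{"jaw": 0.3,"xyz": [0,0.5,-12],"spin": 0},{"jaw": 0.3,"xyz": [0,0.5,-12],"spin": 0}]'

```text
clock: 31.58
tool_pos: [0.254, 0.0339, 0.9944]
tool_rot: [-0.291, 2.765, -0.209]
force: [0.4, 0.4, -3.8]
opening: 0.494
gripper_force: 82.5
```

```bash
python3 tg.py
```

```text
t 31.57 j [-0.066, -0.074, 0.215, -0.169, 2.619, -2.01] pos [0.254  0.0339 0.9944] z [ 0.359 -0.108 -0.927] | target pos [ 0.6094 -0.049   0.1725] z [ 0.409 -0.112 -0.906]
rot left in tool axes [ 0.003 -0.056  0.484] shift now (tool) cm [-3.71  0.6  89.85] [ 0.4  0.4 -3.8]
tilt needed [ 0.051 -0.004  0.022] dir -0.071
```

Call:
play_rows --rows '[{"jaw": 0.3,"xyz": [0,0,-6],"spin": 0},{"jaw": 0.3,"xyz": [0,0,-12],"spin": 0},{"jaw": 0.3,"xyz": [0,0,-12],"spin": 0},{"jaw": 0.3,"xyz": [0,0,-12],"spin": 0},{"jaw": 0.3,"xyz": [0,0,-12],"spin": 0}]'

```text
clock: 32.2
tool_pos: [0.2212, 0.0479, 1.0082]
tool_rot: [-0.285, 2.714, -0.234]
force: [0.6, -0.7, -3.5]
opening: 0.491
gripper_force: 82.5
```

```bash
python3 tg.py
```

```text
t 32.2 j [0.07, -0.088, 0.179, -0.304, 2.619, -2.008] pos [0.2212 0.0479 1.0082] z [ 0.405 -0.122 -0.906] | target pos [ 0.6094 -0.049   0.1725] z [ 0.409 -0.112 -0.906]
rot left in tool axes [-0.01  -0.004  0.484] shift now (tool) cm [-1.67  1.24 92.63] [ 0.6 -0.7 -3.5]
tilt needed [0.004 0.01  0.001] dir 1.166
```

Call:
play_rows --rows '[{"jaw": 0.3,"xyz": [0,0,3],"spin": 0.1},{"jaw": 0.3,"xyz": [0,0,7],"spin": 0.2},{"jaw": 0.3,"xyz": [0,0,12],"spin": 0.3},{"jaw": 0.3,"xyz": [0,0,17],"spin": 0.4},{"jaw": 0.3,"xyz": [0,0,22],"spin": 0.484}]'

```text
clock: 32.83
tool_pos: [0.3109, 0.0206, 0.8064]
tool_rot: [0.376, 2.683, -0.091]
force: [0.2, -0.1, -2.8]
opening: 0.497
gripper_force: 82.5
```

Call:
play_rows --rows '[{"jaw": 0.3,"xyz": [0,0,5],"spin": 0},{"jaw": 0.3,"xyz": [0,0,10],"spin": 0},{"jaw": 0.3,"xyz": [0,0,15],"spin": 0},{"jaw": 0.3,"xyz": [0,0,20],"spin": 0},{"jaw": 0.3,"xyz": [0,0,24],"spin": 0}]'

```text
clock: 33.45
tool_pos: [0.4083, -0.0087, 0.5872]
tool_rot: [0.372, 2.687, -0.092]
force: [-0.0, -0.3, -2.8]
opening: 0.491
gripper_force: 82.5
```

```bash
python3 tg.py
```

```text
t 33.45 j [-0.168, -0.677, 1.639, -0.053, 1.75, -1.484] pos [ 0.4083 -0.0087  0.5872] z [ 0.402 -0.121 -0.908] | target pos [ 0.6094 -0.049   0.1725] z [ 0.409 -0.112 -0.906]
rot left in tool axes [-0.011 -0.005 -0.   ] shift now (tool) cm [-1.18  1.91 46.21] [-0.  -0.3 -2.8]
tilt needed [0.008 0.009 0.002] dir 0.867
```

Call:
play_rows --rows '[{"jaw": 0.3,"xyz": [0.6,0.4,5],"spin": 0},{"jaw": 0.3,"xyz": [1.2,0.8,10],"spin": 0},{"jaw": 0.3,"xyz": [1.8,1.2,15],"spin": 0},{"jaw": 0.3,"xyz": [2.4,1.6,20],"spin": 0},{"jaw": 0.3,"xyz": [2.8,1.9,24],"spin": 0}]'

```text
clock: 34.08
tool_pos: [0.4851, -0.0123, 0.3572]
tool_rot: [0.372, 2.687, -0.092]
force: [-0.1, -0.5, -3.5]
opening: 0.493
gripper_force: 82.5
```

Call:
play_rows --rows '[{"jaw": 0.3,"xyz": [0,0,5],"spin": 0},{"jaw": 0.3,"xyz": [0,0,10],"spin": 0},{"jaw": 0.3,"xyz": [0,0,14],"spin": 0},{"jaw": 0.3,"xyz": [0,0,17],"spin": 0},{"jaw": 0.3,"xyz": [0,0,18],"spin": 0}]'

```text
clock: 34.7
tool_pos: [0.5567, -0.0341, 0.1944]
tool_rot: [0.372, 2.69, -0.092]
force: [-0.2, 0.4, -3.3]
opening: 0.492
gripper_force: 82.5
```

```bash
python3 tg.py
```

```text
t 34.7 j [-0.168, -0.356, 2.083, -0.062, 0.989, -1.441] pos [ 0.5567 -0.0341  0.1944] z [ 0.399 -0.12  -0.909] | target pos [ 0.6094 -0.049   0.1725] z [ 0.409 -0.112 -0.906]
rot left in tool axes [-0.011 -0.008 -0.   ] shift now (tool) cm [-4.06  0.02  4.28] [-0.2  0.4 -3.3]
tilt needed [0.01  0.009 0.003] dir 0.705
```

Call:
play_rows --rows '[{"jaw": 0.3,"xyz": [0,0,2],"spin": 0},{"jaw": 0.3,"xyz": [-1,0,4.2],"spin": 0},{"jaw": 0.3,"xyz": [-2.5,0,4.2],"spin": 0},{"jaw": 0.3,"xyz": [-4,0,4.2],"spin": 0},{"jaw": 0.3,"xyz": [-4,0,4.2],"spin": 0}]'

```text
clock: 35.33
tool_pos: [0.6128, -0.0494, 0.182]
tool_rot: [0.37, 2.677, -0.092]
force: [-0.1, 0.0, -2.6]
opening: 0.497
gripper_force: 82.5
```

Call:
play_rows --rows '[{"jaw": 0.3,"xyz": [0,0,0],"spin": 0},{"jaw": 0.3,"xyz": [0,0,0],"spin": 0},{"jaw": 0.3,"xyz": [0,0,0],"spin": 0},{"jaw": 0.3,"xyz": [0,0,0],"spin": 0},{"jaw": 0.3,"xyz": [0,0,0],"spin": 0}]'

```text
clock: 35.95
tool_pos: [0.6107, -0.0488, 0.1788]
tool_rot: [0.37, 2.681, -0.092]
force: [-0.2, -0.1, -3.6]
opening: 0.491
gripper_force: 82.5
```

```bash
python3 tg.py; python3 - <<'E'
from h import *
a=shot('side')[1];b=shot('wrist')[1];t=shot('top')[1]
a=cv2.resize(a[130:330,190:450],None,fx=1.5,fy=1.5);b=cv2.resize(b,(400,300));t=cv2.resize(t[140:330,240:373],(210,300))
out=np.zeros((600,620,3),np.uint8);out[:300,:390]=a;out[300:,:400]=b;out[300:,405:615]=t
cv2.imwrite('pics/fin.png',out)
E
```

```text
t 35.95 j [-0.18, -0.197, 1.984, -0.059, 0.919, -1.451] pos [ 0.6107 -0.0488  0.1788] z [ 0.407 -0.121 -0.905] | target pos [ 0.6094 -0.049   0.1725] z [ 0.409 -0.112 -0.906]
rot left in tool axes [-0.01  0.    0.  ] shift now (tool) cm [ 0.37 -0.06  0.52] [-0.2 -0.1 -3.6]
tilt needed [ 0.003  0.01  -0.   ] dir 1.305
```

View pics/fin.png

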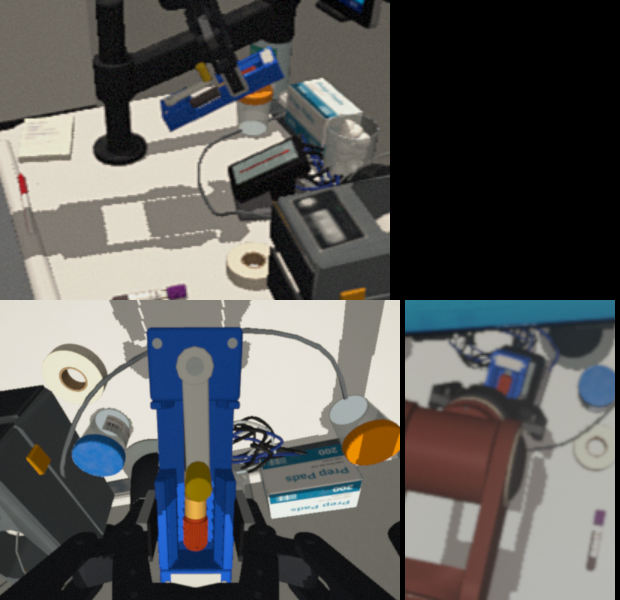

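The final view shows the carrier parallel above the reader's window, lever shut along the pocket, tube inside. The other items in view are in place. I'll check for slip in the grip numerically.

```bash
python3 - <<'E'
exec(open('tg.py').read())
T=Cg.T@Mg
C=cams.get_calibration('wrist');Pt=(np.array(C['mtx']),np.array(C['tool_from_camera']),C)
X=np.array([[.058,0,.0295],[.075,.022,.024],[.075,-.022,.024],[.008,0,.0515]])
print(proj(Pt,(og+X@Cg.T-pg)@Mg).round(1))
im=cams.read_camera('wrist');h=cv2.cvtColor(im,cv2.COLOR_BGR2HSV);m=(h[...,0]>100)&(h[...,0]<130)&(h[...,1]>120)
m[:,:200]=0;m[:,420:]=0
y=np.flatnonzero(m.sum(1)>80);print('top row',y[0]);
for v in(y[0]+3,100,140):c=np.flatnonzero(m[v]);print(v,c[0],c[-1])
E
```

```text
t 36.1 j [-0.18, -0.197, 1.984, -0.059, 0.919, -1.451] pos [ 0.6108 -0.0488  0.1788] z [ 0.407 -0.122 -0.905] | target pos [ 0.6094 -0.049   0.1725] z [ 0.409 -0.112 -0.906]
rot left in tool axes [-0.01  0.    0.  ] shift now (tool) cm [ 0.39 -0.05  0.52] [ 0.6  1.1 -3.4]
tilt needed [ 0.003  0.01  -0.   ] dir 1.309
[[308.6 106. ]
 [229.4  42.3]
 [387.3  41.6]
 [309.3 304.3]]
top row 44
47 237 386
100 238 385
140 240 382
```

Call:
play_rows --rows '[{"jaw": 0.3,"xyz": [0.1,0,0.2],"spin": 0},{"jaw": 0.3,"xyz": [0.3,0,0.4],"spin": 0},{"jaw": 0.3,"xyz": [0.37,-0.05,0.5],"spin": 0},{"jaw": 0.3,"xyz": [0.37,-0.05,0.5],"spin": 0},{"jaw": 0.3,"xyz": [0.37,-0.05,0.5],"spin": 0}]'

```text
clock: 36.78
tool_pos: [0.6095, -0.0491, 0.1729]
tool_rot: [0.37, 2.681, -0.092]
force: [0.3, 0.1, -2.7]
opening: 0.498
gripper_force: 82.5
```

```bash
python3 tg.py
```

```text
t 36.77 j [-0.181, -0.194, 1.992, -0.059, 0.908, -1.451] pos [ 0.6095 -0.0491  0.1729] z [ 0.407 -0.122 -0.905] | target pos [ 0.6094 -0.049   0.1725] z [ 0.409 -0.112 -0.906]
rot left in tool axes [-0.01  0.    0.  ] shift now (tool) cm [ 0.03 -0.    0.03] [ 0.3  0.1 -2.7]
tilt needed [ 0.002  0.01  -0.   ] dir 1.332
```

Call:
play_rows --rows '[{"jaw": 0.3,"xyz": [0,-0.1,0],"spin": 0},{"jaw": 0.3,"xyz": [0,-0.1,0],"spin": 0},{"jaw": 0.3,"xyz": [0,-0.1,0],"spin": 0},{"jaw": 0.3,"xyz": [0,-0.1,0],"spin": 0},{"jaw": 0.3,"xyz": [0,-0.1,0],"spin": 0}]'

```text
clock: 37.4
tool_pos: [0.6092, -0.05, 0.1728]
tool_rot: [0.37, 2.681, -0.092]
force: [0.0, 0.3, -1.9]
opening: 0.495
gripper_force: 82.5
```

```bash
python3 tg.py; python3 -c "
from rig import r
print(r.job_done())"
```

```text
t 37.4 j [-0.183, -0.195, 1.993, -0.058, 0.908, -1.453] pos [ 0.6092 -0.05    0.1728] z [ 0.407 -0.122 -0.905] | target pos [ 0.6094 -0.049   0.1725] z [ 0.409 -0.112 -0.906]
rot left in tool axes [-0.01  0.    0.  ] shift now (tool) cm [0.02 0.1  0.02] [ 0.   0.3 -1.9]
tilt needed [ 0.003  0.01  -0.   ] dir 1.317
the job is handed in; nothing more can be done
None
```

The job is handed in at 37.4 s with no verdict shown: tube in the pocket, lever shut on the cart, and the carrier held about 11 cm off the reader's glass, within about 1 mm and 0.01 rad of my estimate of the target (joints 3 and 5 were driven to their range limits to get the tilt, and I viewed 11 pictures instead of 10).

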